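# Stock the ink drawer of a print room

## Robot

A 6-joint arm with a two-finger parallel gripper is mounted at the origin on the work surface. World frame = base frame: x ahead of the robot, y to its left, z up, the work surface at z = 0. Lengths are in m, angles in rad, forces in N, time in s.
With the tool pointing down it reaches from about 0.375 to 0.9 m from the base axis. Payload 3.1 kg.
Tool frame: the origin (TCP) lies at the very end of the fingers, on their centre line; the grasp point (between the pads) lies robot.grasp_offset behind it (robot.grasp_offset is the distance from the TCP to the grasp point, in m); z points along the fingers, y is the direction in which the jaws open and shut (so a half turn about z gives the same grasp; the last joint's range is limited). The gripper opens to 87 mm and grips with 3 to 60 N. Pads are 19 mm wide; open, the fingers measure 117 mm over their backs; the gripper's body (75 mm by 190 mm) begins 51 mm behind the grasp point.
Start: joints at [1.077, 0.527, 1.433, -0, 1.181, -0.178], TCP at [0.193, 0.594, 0.188] pointing down, gripper open.
Joint ranges: [-3.08, 3.08], [-0.75, 2.2], [0.22, 2.44], [-1.43, 4.57], [0, 2.65], [-2.85, 2.85]. Speed limits (rad/s): [2.79, 2.79, 3.14, 3.14, 3.14, 3.14].

## Interface

Orientations are given as a unit quaternion [x, y, z, w].
In Python, from rig import robot gives the robot as it stands.
- The arm moves only by the tool drive_tool, never from a script. Its argument "targets" is one flat list of numbers, 6 for each row, row after row: the shift along the tool's x, y, z in cm, then the turn, a rotation vector about the tool's x, y, z in degrees. A call has 1 to 12 rows; each row is the pose to reach, as a shift and turn from the pose commanded when the call began, along the tool's axes at that moment; what a row does not reach only later rows make up. A row lasts 1/12 s, in which the tool goes at most 41.7 mm and 7.16 degrees, less where a joint would pass 70% of its speed; a pose out of reach is approached as far as the arm can. A call with a gripper value outside its range is refused whole. "grip" is the gripper command: -1 is fully open, 1 is shut, values between are in proportion, set as the call begins (left out, the last holds). The fingers move at their own pace and stop on an object; "squeeze" is the grip in N (left out, the last holds). Time passes only in rows, so rows that repeat a pose let the fingers close. It gives the time, the measured TCP pose, the force and the opening at its end, in the units of the state.
- robot.get_obs(): the state, without advancing time (a new reading comes with each control period).
- robot.camera(name): name is "scene" or "side" or "wrist"; returns (picture, depth): 400x640x3 uint8, red, green, blue; 400x640 float32, m along the optical axis (not along the pixel's ray), 0 where there is no reading.
- robot.calibration(name): a dict with "mtx" (3x3 intrinsics, pixels), "R" (3x3) and "t" (3): a world point X has camera coordinates R X + t; the wrist camera has in their place "hand_eye" (4x4, takes a point from camera to tool coordinates, whose origin is the TCP and whose axes are the flange's). Camera axes: x right, y down, z forward; pixel columns grow to the right and rows downward; lengths in m; the calibration is good to about 2 mm. The wrist camera is an equidistant fisheye: a pixel r from the principal point sees the ray r / f radians off the axis. A picture is of the moment at which its call begins: read the wrist's pose just before it. calibration takes no time and is no camera call.
- robot.hand_in(): hands the job in, once; it reports no verdict.
The state is a dict: "time": time; "q": joint angles; "joint_velocities": joint speeds; "joint_torque": joint torques, N m; "position": TCP position; "tool_rot": TCP orientation; "ft_force": force on the tool from outside, world axes, zero at the start; "moment": the same for the moment, N m; "grip_width": finger opening in m.
Only numpy, scipy, OpenCV 4.12 (cv2) and the standard library are available. Lean on these libraries where they do the work, as an engineer would, in place of code of your own. Each camera call takes 0.05 s, during which the arm holds its last target.

## Task

Pull the ink drawer fully open, take the spent grey cartridge out and lay it flat in the red returns tray, and put every full ink cartridge from the dark mat into the lane of its own colour. The opening is shorter than a cartridge, so tilt each one to pass it under the cabinet's top and set it level inside, label up, along its lane. When all are in, push the drawer fully shut and let go, and leave the other things on the desk where they are.

Things in the scene. Friction and masses are not known exactly. Their poses are not given: they have to be found in the camera images.
- top_edge (a point): Ink drawer unit, a fixed low grey cabinet, 321 mm wide, 215 deep, 116 high. This point: middle of the front edge of its flat top, on the upper face; x points to the unit's back, y to the left for someone facing its front from the robot, z up. The top board is 10 mm thick. A few sheets lie fixed on it, more than 95 mm behind this edge.
- drawer (a joint): The unit's drawer: 0 shut, 0.12 m fully open at its stop; slides out along -x of top_edge with about 2 N of friction, no spring, stays where left. Fully open, the gap from the inside of the drawer front to the edge of the cabinet's top is 120 mm, shorter than a cartridge; 84 mm lie between the drawer floor and the underside of the top.
- drawer_rim (a point): Middle of the upper edge of the drawer front, at its inner face; moves with the drawer, axes as top_edge, 74 mm above the desk. Drawer inside: 189 mm long from here, 285 wide; front and walls 52 mm above its floor, front 12 mm thick. When open the rear 69 mm stay under the top, so a level cartridge cannot pass: it enters rear end down.
- handle (a point): Middle of the drawer's handle, a steel bar 10 mm thick, 110 mm long along y, its axis 50 mm in front of the drawer front's outer face and 85 mm above the desk; moves with the drawer. Axes as top_edge. It can be pinched or hooked from above.
- lane_cyan (a point): Middle of the cyan lane, on the drawer floor (22 mm above the desk), left lane seen from the drawer's front. Moves with the drawer; axes as top_edge. Fully open it lies 25.5 mm in front of the top's edge. A lane reaches 42.5 mm from here to a rib (4 mm thick, 10 mm high) or 57.5 mm to the side wall; it has a cyan strip on its floor and a cyan tag on the drawer front.
- lane_magenta (a point): Middle of the magenta lane, on the drawer floor (22 mm above the desk), middle lane seen from the drawer's front. Moves with the drawer; axes as top_edge. Fully open it lies 25.5 mm in front of the top's edge. A lane reaches 42.5 mm from here to a rib (4 mm thick, 10 mm high) or 57.5 mm to the side wall; it has a magenta strip on its floor and a magenta tag on the drawer front.
- lane_yellow (a point): Middle of the yellow lane, on the drawer floor (22 mm above the desk), right lane seen from the drawer's front. Moves with the drawer; axes as top_edge. Fully open it lies 25.5 mm in front of the top's edge. A lane reaches 42.5 mm from here to a rib (4 mm thick, 10 mm high) or 57.5 mm to the side wall; it has a yellow strip on its floor and a yellow tag on the drawer front.
- cyan (a point): Ink cartridge, a dark box with cyan sides and top label, 155 mm long (x), 40 mm wide (y), 46 mm high (z up as it stands), about 0.25 kg, may be absent. This point is its centre. It starts standing level, label up, on the dark mat (4 mm thick). The +x end has a round steel port. Either end may face the drawer front.
- magenta (a point): Ink cartridge, a dark box with magenta sides and top label, 155 mm long (x), 40 mm wide (y), 46 mm high (z up as it stands), about 0.25 kg, may be absent. This point is its centre. It starts standing level, label up, on the dark mat (4 mm thick). The +x end has a round steel port. Either end may face the drawer front.
- yellow (a point): Ink cartridge, a dark box with yellow sides and top label, 155 mm long (x), 40 mm wide (y), 46 mm high (z up as it stands), about 0.25 kg, may be absent. This point is its centre. It starts standing level, label up, on the dark mat (4 mm thick). The +x end has a round steel port. Either end may face the drawer front.
- empty_a (a point): Spent cartridge, light grey, white label with a red stripe, 155 x 40 x 46 mm (x, y, z) like the full ones, about 0.12 kg; this point is its centre. Exactly one of empty_a, _b and _c is there, standing level, lengthwise, in the cyan lane inside the shut drawer; it comes out tilted, front end up.
- empty_b (a point): Spent cartridge, light grey, white label with a red stripe, 155 x 40 x 46 mm (x, y, z) like the full ones, about 0.12 kg; this point is its centre. Exactly one of empty_a, _b and _c is there, standing level, lengthwise, in the magenta lane inside the shut drawer; it comes out tilted, front end up.
- empty_c (a point): Spent cartridge, light grey, white label with a red stripe, 155 x 40 x 46 mm (x, y, z) like the full ones, about 0.12 kg; this point is its centre. Exactly one of empty_a, _b and _c is there, standing level, lengthwise, in the yellow lane inside the shut drawer; it comes out tilted, front end up.
- returns (a point): Returns tray, a fixed red open tray on the desk, outside 200 mm (x) by 115 mm (y), 25 mm high, walls 4 mm. This point: centre of its inner floor, 4 mm above the desk; z up.
- mug: Bystander: blue mug, 80 mm across, 90 mm high; origin under its centre.
- tape: Bystander: green roll of tape, 90 mm across, 24 mm high; origin under its centre.
- loupe: Bystander: black loupe, 48 mm across, 50 mm high; origin under its centre.
- cleaner: Bystander: white bottle, 56 mm across, 150 mm high; origin under its centre.
- card_box: Bystander: cardboard box 160 x 110 x 45 mm; origin under its centre.
- dust_brush: Bystander: hand brush lying on the desk, about 200 mm long along its x; origin under it.
- note_pad: Bystander: yellow note pad 76 x 76 x 14 mm; origin under its centre.
Mind the look-alikes: they are no part of the job. Leave any green or purple look-alike of the part that bears cyan alone.

How it is judged:
On the way, in this order (a step that is already met when the one before it is completed fails the run):
1. the drawer is pulled open to its stop (within 10 mm) (value of joint drawer above 0.11 m), for 0.2 s.
2. with the drawer still open (at least 90 mm), each full cartridge lies level in its own lane and the spent one in the tray, let go (x of cyan in the frame of lane_cyan between -0.035 and 0.035 m and y of cyan in the frame of lane_cyan between -0.042 and 0.042 m and z of cyan in the frame of lane_cyan between 0.015 and 0.031 m and angle between each of cyan, magenta, yellow's own z axis and vertical below 0.12 rad and angle between the x axis of cyan and the x axis of lane_cyan, either way round below 0.3 rad and x of magenta in the frame of lane_magenta between -0.035 and 0.035 m and y of magenta in the frame of lane_magenta between -0.042 and 0.042 m and z of magenta in the frame of lane_magenta between 0.015 and 0.031 m and angle between the x axis of magenta and the x axis of lane_magenta, either way round below 0.3 rad and x of yellow in the frame of lane_yellow between -0.035 and 0.035 m and y of yellow in the frame of lane_yellow between -0.042 and 0.042 m and z of yellow in the frame of lane_yellow between 0.015 and 0.031 m and angle between the x axis of yellow and the x axis of lane_yellow, either way round below 0.3 rad and x of empty_a in the frame of returns between -0.04 and 0.04 m and y of empty_a in the frame of returns between -0.04 and 0.04 m and z of empty_a in the frame of returns between 0.012 and 0.032 m and x of empty_b in the frame of returns between -0.04 and 0.04 m and y of empty_b in the frame of returns between -0.04 and 0.04 m and z of empty_b in the frame of returns between 0.012 and 0.032 m and x of empty_c in the frame of returns between -0.04 and 0.04 m and y of empty_c in the frame of returns between -0.04 and 0.04 m and z of empty_c in the frame of returns between 0.012 and 0.032 m and contact force between each of cart_cyan, cart_magenta, cart_yellow, spent_a, spent_b, spent_c and the fingers below 0.2 N and value of joint drawer above 0.09 m), for 0.3 s.
At the end, for the whole second after the job is handed in: Drawer under 8 mm open. Each full cartridge at rest on its lane's floor: centre within 42 mm sideways, 35 mm lengthwise of the lane's middle, 15-31 mm up, label up within 0.12 rad, along the lane within 0.3 rad. The spent one at rest in the tray: centre within 40 mm of the tray's, 12-32 mm up (x of cyan in the frame of lane_cyan between -0.035 and 0.035 m and y of cyan in the frame of lane_cyan between -0.042 and 0.042 m and z of cyan in the frame of lane_cyan between 0.015 and 0.031 m and angle between each of cyan, magenta, yellow's own z axis and vertical below 0.12 rad and angle between the x axis of cyan and the x axis of lane_cyan, either way round below 0.3 rad and x of magenta in the frame of lane_magenta between -0.035 and 0.035 m and y of magenta in the frame of lane_magenta between -0.042 and 0.042 m and z of magenta in the frame of lane_magenta between 0.015 and 0.031 m and angle between the x axis of magenta and the x axis of lane_magenta, either way round below 0.3 rad and x of yellow in the frame of lane_yellow between -0.035 and 0.035 m and y of yellow in the frame of lane_yellow between -0.042 and 0.042 m and z of yellow in the frame of lane_yellow between 0.015 and 0.031 m and angle between the x axis of yellow and the x axis of lane_yellow, either way round below 0.3 rad and x of empty_a in the frame of returns between -0.04 and 0.04 m and y of empty_a in the frame of returns between -0.04 and 0.04 m and z of empty_a in the frame of returns between 0.012 and 0.032 m and x of empty_b in the frame of returns between -0.04 and 0.04 m and y of empty_b in the frame of returns between -0.04 and 0.04 m and z of empty_b in the frame of returns between 0.012 and 0.032 m and x of empty_c in the frame of returns between -0.04 and 0.04 m and y of empty_c in the frame of returns between -0.04 and 0.04 m and z of empty_c in the frame of returns between 0.012 and 0.032 m and value of joint drawer below 0.008 m and linear speed of each of cart_cyan, cart_magenta, cart_yellow, spent_a, spent_b, spent_c below 0.02 m/s); the robot touches nothing.
It fails at once if another thing on the desk (mug, tape, loupe, bottle, box, brush or pad) is moved more than 40 mm (distance of any of mug, tape, loupe, cleaner, card_box, dust_brush, note_pad from where it was at the start of the episode above 0.04 m).
Of spent_a, spent_b, spent_c only 1 to 1 are there at a start; the rules pass over those that are not, and their reading is None.
Of cart_cyan, cart_magenta, cart_yellow only 2 to 3 are there at a start; the rules pass over those that are not, and their reading is None.
At some moment in a run one of cart_cyan, cart_magenta, cart_yellow may be knocked a few centimetres aside while the robot is not near it.
It also fails if it takes over 210 s, if anything falls off the work surface, if the arm or the gripper's body presses on something with over 40 N, if the wrist force passes 120 N, or if a joint passes its speed limit or range.

## Working session

There is one attempt and no reset: what is moved stays moved. The work goes in short steps, Python scripts to look and compute and a tool call to move; the robot and the scene stay as the last step left them, time stands still between calls to the robot, and variables do not carry over. Pictures are saved under pics/ and viewed, and the job is handed in when it is done.

Besides the shell and the picture viewer there is one more tool, called after "Call:" as name(argument=value, ...), one argument or row to a line, values as JSON. drive_tool: Moves the arm, as the interface text tells. Its arguments: {"type":"object","properties":{"targets":{"type":"array","items":{"type":"number"}},"grip":{"type":"number"},"squeeze":{"type":"number"}},"required":["targets"]}

```bash
ls; mkdir -p pics; python3 - <<'E'
from rig import robot
import cv2,numpy as np
print(robot.get_obs(), robot.grasp_offset)
for n in ["scene","side","wrist"]:
    c=robot.calibration(n); print(n,c)
    p,d=robot.camera(n); cv2.imwrite(f"pics/{n}0.png",p[:,:,::-1]); np.save(f"pics/{n}0.npy",d)
E
```

```text
pics
{'time': 0.0, 'q': array([ 1.07748292e+00,  5.28453226e-01,  1.43387173e+00, -1.54490950e-05,
        1.18141289e+00, -1.78507516e-01]), 'joint_velocities': array([-0.00103035, -0.00110019,  0.00076224,  0.00050446,  0.00032904,
       -0.00221877]), 'joint_torque': array([ 8.88087252e-04, -4.40054655e+01, -1.76585716e+01,  6.32681837e-02,
        5.83232555e-02, -1.46199463e-04]), 'position': array([0.19311805, 0.59357901, 0.1865894 ]), 'tool_rot': array([ 1.56750794e-01,  9.87637605e-01, -1.01499989e-03, -3.46813304e-04]), 'ft_force': array([ 0.30732312, -0.87362934,  0.21163419]), 'moment': array([ 0.02748394, -0.00207243, -0.0290521 ]), 'grip_width': 0.08735363613013618} 0.0187
scene {'mtx': array([[414.28688757,   0.        , 316.90351565],
       [  0.        , 414.28688757, 204.31539768],
       [  0.        ,   0.        ,   1.        ]]), 'R': array([[ 0.8723856 ,  0.48832538,  0.0219472 ],
       [ 0.31654186, -0.530144  , -0.78660574],
       [-0.37248437,  0.69317073, -0.61706542]]), 't': array([-0.47940752, -0.04311373,  1.44567379])}
side {'mtx': array([[361.487243
[... 163 characters left out ...]
-0.17843365, -0.01899186],
       [-0.10576504, -0.49108858, -0.86466512],
       [ 0.14495867,  0.8526391 , -0.50198958]]), 't': array([-0.4966907 ,  0.15127868,  1.01765236])}
wrist {'mtx': array([[309.70691629,   0.        , 322.12805021],
       [  0.        , 309.70691629, 201.24704406],
       [  0.        ,   0.        ,   1.        ]]), 'hand_eye': array([[ 1.68341489e-05, -9.67548098e-01, -2.52686917e-01,
         6.85975990e-02],
       [ 9.99999866e-01, -1.14369377e-04,  5.04545393e-04,
        -2.02368197e-04],
       [-5.17071580e-04, -2.52686892e-01,  9.67547966e-01,
        -1.96363502e-01],
       [ 0.00000000e+00,  0.00000000e+00,  0.00000000e+00,
         1.00000000e+00]])}
```

View pics/scene0.png

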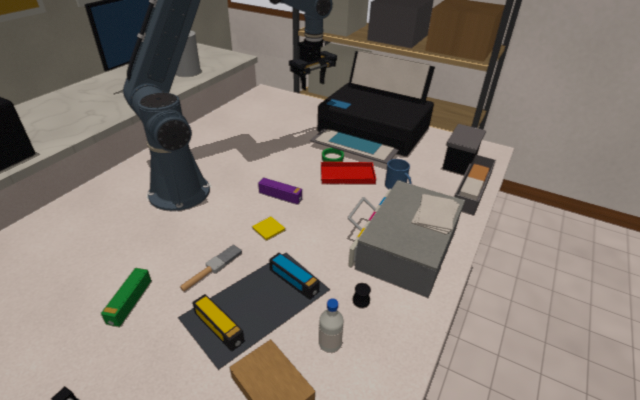

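View pics/side0.png

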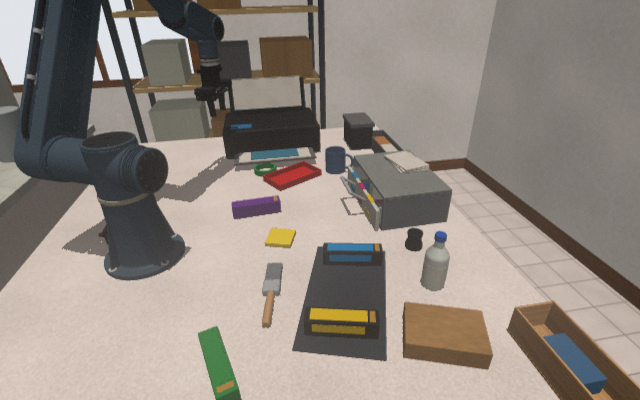

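View pics/wrist0.png

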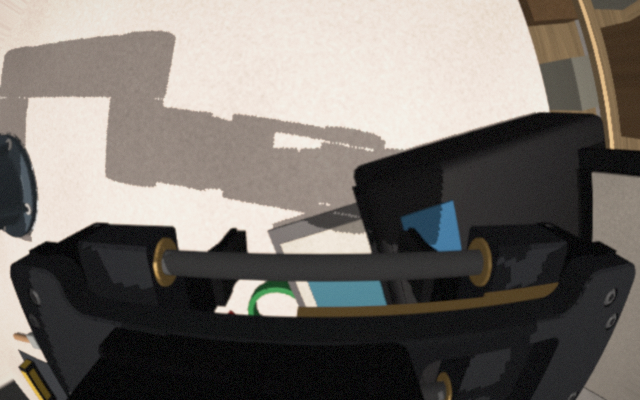

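```bash
cat > h.py <<'E'
import numpy as np,cv2
from scipy.spatial.transform import Rotation as Rn
def cloud(n,d,robot):
    c=robot.calibration(n);K=c["mtx"];h,w=d.shape
    u,v=np.meshgrid(np.arange(w),np.arange(h))
    X=np.stack([(u-K[0,2])/K[0,0]*d,(v-K[1,2])/K[1,1]*d,d],-1)
    W=(X-c["t"])@c["R"]
    W[d<=0]=np.nan
    return W
def snap(robot,n,name):
    p,d=robot.camera(n); cv2.imwrite(f"pics/{name}.png",p[:,:,::-1]); np.save(f"pics/{name}.npy",d)
    return p,d
def ortho(p,W,x0,x1,y0,y1,s=0.002,zmin=-.02,zmax=.3):
    # image: rows = x decreasing down->up ; cols = y decreasing to right (robot's view)
    H=int((x1-x0)/s);Wd=int((y1-y0)/s)
    im=np.zeros((H,Wd,3),np.uint8)+60;zb=np.full((H,Wd),-9.)
    P=W.reshape(-1,3);C=p.reshape(-1,3)
    ok=np.isfinite(P).all(1)&(P[:,2]>zmin)&(P[:,2]<zmax);P=P[ok];C=C[ok]
    r=((x1-P[:,0])/s).astype(int);c=((y1-P[:,1])/s).astype(int)
    ok=(r>=0)&(r<H)&(c>=0)&(c<Wd);r,c,P,C=r[ok],c[ok],P[ok],C[ok]
    o=np.argsort(P[:,2]);im[r[o],c[o]]=C[o];zb[r[o],c[o]]=P[o,2]
    return im,zb
E
python3 - <<'E'
from rig import robot
from h import *
for n in["scene","side"]:
    p=cv2.imread(f"pics/{n}0.png");d=np.load(f"pics/{n}0.npy");W=cloud(n,d,robot)
    im,z=ortho(p,W,0.1,1.1,-.6,.6,0.002)
    for i in range(0,11):
        r=int((1.1-(0.1+i*.1))/.002); cv2.line(im,(0,r),(600,r),(0,0,255) ,1) if r<500 else 0
    for i in range(12): cv2.line(im,(i*50,0),(i*50,500),(0,0,255),1)
    cv2.imwrite(f"pics/{n}_top0.png",im)
E
```

```text
(no output)
```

View pics/scene_top0.png

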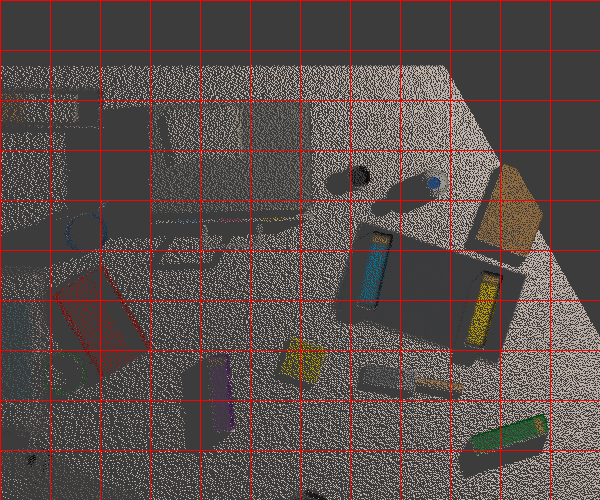

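View pics/side_top0.png

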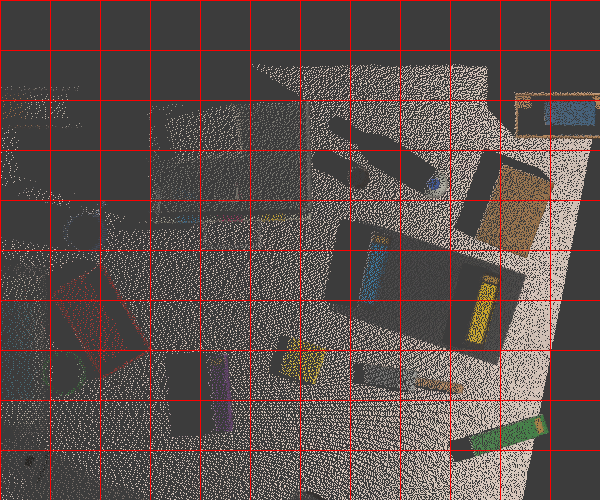

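```bash
cat > fit.py <<'E'
from rig import robot
from h import *
def pts(tag):
    P=[];C=[]
    for n in["scene","side"]:
        p=cv2.imread(f"pics/{n}{tag}.png");d=np.load(f"pics/{n}{tag}.npy");W=cloud(n,d,robot).reshape(-1,3)
        ok=np.isfinite(W).all(1);P.append(W[ok]);C.append(p.reshape(-1,3)[ok])
    return P,C
def rect(P2):
    (c,s,a)=cv2.minAreaRect((P2*1000).astype(np.float32)); return np.round(c,1),np.round(s,1),round(a,1)
if __name__=="__main__":
    P,C=pts("0")
    for i in range(2):
        W=P[i];c=cv2.cvtColor(C[i][None],cv2.COLOR_BGR2HSV)[0].astype(int)
        def box(x0,x1,y0,y1,z0,z1):
            return (W[:,0]>x0)&(W[:,0]<x1)&(W[:,1]>y0)&(W[:,1]<y1)&(W[:,2]>z0)&(W[:,2]<z1)
        m=box(.63,.95,-.1,.4,.108,.118); print("cab",rect(W[m][:,:2]),W[m][:,2].mean())
        for k,b in dict(cy=(.46,.66,-.2,-.1),ye=(.38,.58,-.42,-.32)).items():
            m=box(*b,.043,.058); print(k,rect(W[m][:,:2]),np.median(W[m][:,2]),m.sum())
        m=box(.54,.62,.0,.3,.08,.1);print("handle",rect(W[m][:,:2]),m.sum(),W[m].mean(0), W[m][:,2].max())
        m=box(.62,.665,.0,.35,.065,.08);print("front rim",rect(W[m][:,:2]),m.sum(),W[m].mean(0))
        m=box(.35,.6,.28,.52,.015,.03);print("tray",rect(W[m][:,:2]),m.sum())
        m=box(.35,.6,.28,.52,.015,.03)&(c[:,1]>150);print("tray",rect(W[m][:,:2]),m.sum())
        m=box(.4,.9,.0,.3,-.02,.01);print("desk z",np.median(W[m][:,2]))
E
python3 fit.py
python3 - <<'E'
import cv2
a=cv2.imread('pics/scene0.png')[170:290,330:480];cv2.imwrite('pics/c1.png',cv2.resize(a,None,fx=5,fy=5,interpolation=2))
a=cv2.imread('pics/scene0.png')[240:360,170:340];cv2.imwrite('pics/c2.png',cv2.resize(a,None,fx=4.5,fy=4.5,interpolation=2))
E
```

```text
cab (array([784.2, 139.8]), array([215.7, 326.8]), 1.4) 0.11544771604063271
cy (array([ 557.9, -148.4]), array([ 43.5, 155.6]), 76.6) 0.049669303003731 697
ye (array([ 478.1, -366.5]), array([ 41.2, 156.9]), 75.3) 0.04967395295985684 955
handle (array([610.1, 133. ]), array([ 18.4, 116.3]), 0.7) 103 [0.60875897 0.13170833 0.08755176] 0.09294001153932571
front rim (array([641.1, 150.4]), array([ 42.7, 296.2]), 1.4) 190 [0.651127   0.13507983 0.07371565]
tray (array([456.7, 445.6]), array([250.8, 217.3]), 28.3) 479
tray (array([435.7, 434.6]), array([196. , 217.6]), 28.7) 355
desk z -0.0002763097467021335
cab (array([785.3, 142.1]), array([215.5, 329. ]), 1.5) 0.1160509541447819
cy (array([ 558.3, -148.6]), array([ 42. , 154.6]), 77.4) 0.05064734963958239 659
ye (array([ 479.3, -364.5]), array([ 43.9, 155.4]), 74.9) 0.0507889044116157 1261
handle (array([610.7, 135.4]), array([ 17. , 116.8]), 0.1) 70 [0.6079534  0.13058449 0.08836623] 0.09203107707695658
front rim (array([643.5, 149.2]), array([298.2,  42.8]), 90.0) 201 [0.65496359 0.1434971  0.07262703]
tray (array([455.5, 449.9]), array([251.4, 217. ]), 29.6) 454
tray (array([457.5, 395.7]), array([201.2, 119.6]), 31.3) 120
desk z 0.0008734345641593568
```

View pics/c1.png

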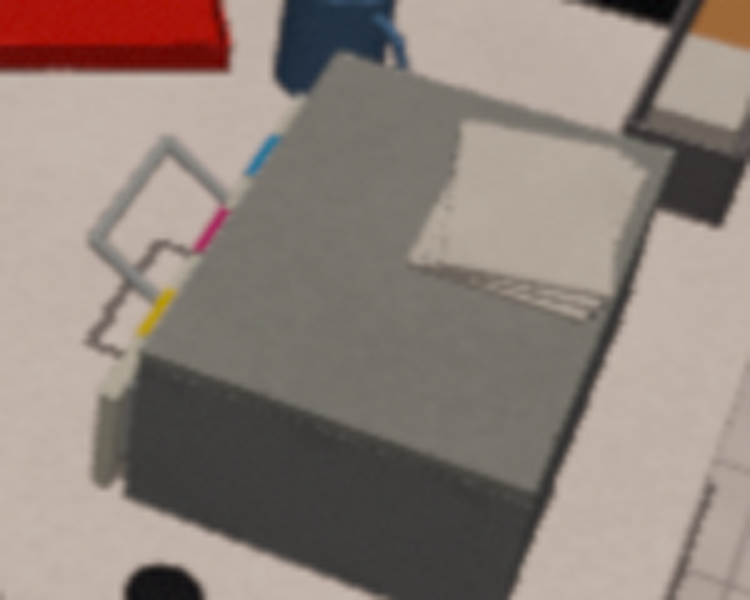

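View pics/c2.png

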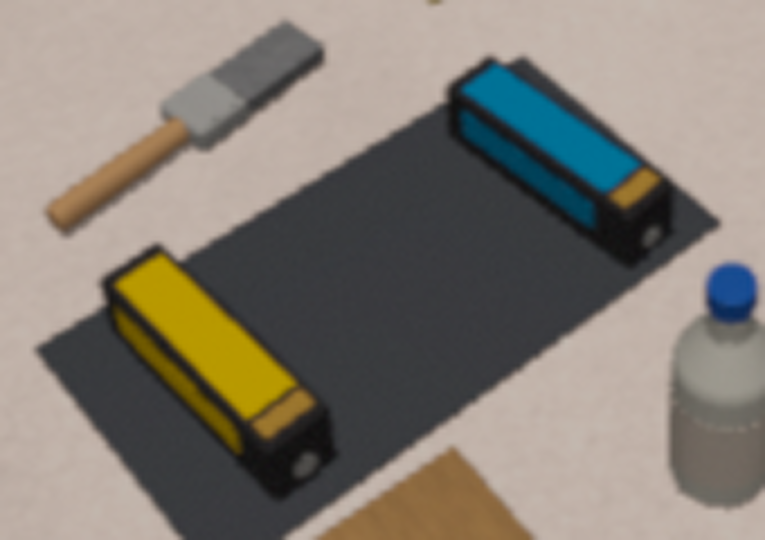

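```bash
cat > edge.py <<'E'
from fit import *
import sys
P,C=pts("0")
for i in range(2):
    W=P[i]; m=(abs(W[:,2]-.1157)<.005)&(W[:,0]>.64)&(W[:,0]<.95)&(W[:,1]>-.05)&(W[:,1]<.35);Q=W[m]
    ys=np.arange(-.01,.29,.01);e=[];b=[]
    for y in ys:
        s=Q[(abs(Q[:,1]-y)<.006)][:,0]
        e.append(np.percentile(s,3) if len(s)>20 else np.nan)
        b.append(np.percentile(s,97) if len(s)>20 else np.nan)
    e=np.array(e);k=np.isfinite(e);f=np.polyfit(ys[k],e[k],1);print("front x=",f, np.degrees(np.arctan(f[0])),np.std(e[k]-np.polyval(f,ys[k])))
    b=np.array(b);f=np.polyfit(ys[k],b[k],1);print("back",f)
    xs=np.arange(.68,.88,.01);l=[];r=[]
    for x in xs:
        s=Q[abs(Q[:,0]-x)<.006][:,1];l.append(np.percentile(s,98.5));r.append(np.percentile(s,1.5))
    fl=np.polyfit(xs,l,1);fr=np.polyfit(xs,r,1);print("L",fl,"R",fr,"mid at .677",(np.polyval(fl,.677)+np.polyval(fr,.677))/2)
E
python3 edge.py
```

```text
front x= [-0.03688853  0.68855159] -2.112599428251024 0.0018392143867167082
back [-0.01909338  0.88666978]
L [0.04646007 0.25817007] R [ 0.00552602 -0.02356204] mid at .677 0.13490130506678877
front x= [-0.03452457  0.68625289] -1.9773270008064956 0.0017998221995693606
back [-0.33548919  0.89090877]
L [0.0477475  0.25693523] R [ 0.01420883 -0.02905107] mid at .677 0.13491429665404905
```

```bash
cat >> h.py <<'E'
R0=np.diag([-1.,1,-1])
def pose(yaw,pitch=0): return Rn.from_euler('z',yaw,degrees=True)*Rn.from_euler('y',pitch,degrees=True)*Rn.from_matrix(R0)
CAB=1.8;EDGE=np.array([.677,.137,0.])
def cab(x,y,z): # cabinet frame (x to back from top edge, y left, z above desk)
    return EDGE+Rn.from_euler('z',CAB,degrees=True).apply([x,y,0])+[0,0,z]
def plan(robot,goals,off=0):
    """goals: list of (pos,yaw,pitch); off=distance of given point behind TCP"""
    o=robot.get_obs();p=o["position"];R=Rn.from_quat(o["tool_rot"])
    print("t",round(o["time"],2),"p",p.round(4),"F",o["ft_force"].round(1),"w",round(o["grip_width"],4),"q",o["q"].round(2))
    for g in goals:
        G=pose(*g[1:]);t=np.array(g[0])+G.apply([0,0,off])
        s=R.inv().apply(t-p)*100;r=(R.inv()*G).as_rotvec(degrees=True)
        print(s.round(2).tolist()+r.round(1).tolist(), "rows>=",max(np.linalg.norm(s)/4.17,np.linalg.norm(r)/7.16).round(1))
E
python3 - <<'E'
from rig import robot
from h import *
plan(robot,[((.638,.134,.2),CAB,0),((.638,.134,.068),CAB,0)])
E
```

```text
t 0.15 p [0.1932 0.5937 0.1868] F [ 0.3 -0.2 -1.4] w 0.0872 q [ 1.08  0.53  1.43 -0.    1.18 -0.18]
[-56.53, -29.95, -1.29, -0.1, -0.0, -19.8] rows>= 15.3
[-56.53, -29.92, 11.91, -0.1, -0.0, -19.8] rows>= 15.6
```

Call:
drive_tool(
  targets=[-56.5,-30,-1.3,0,0,-19.8,-56.5,-30,-1.3,0,0,-19.8,-56.5,-30,-1.3,0,0,-19.8,-56.5,-30,-1.3,0,0,-19.8,-56.5,-30,-1.3,0,0,-19.8,-56.5,-30,-1.3,0,0,-19.8,-56.5,-30,-1.3,0,0,-19.8,-56.5,-30,-1.3,0,0,-19.8,-56.5,-30,-1.3,0,0,-19.8,-56.5,-30,-1.3,0,0,-19.8,-56.5,-30,-1.3,0,0,-19.8,-56.5,-30,-1.3,0,0,-19.8],
  grip=1,
)

```text
time: 1.15
position: [0.5389, 0.2358, 0.1975]
tool_rot: [-0.015, 1.0, 0.0, -0.0]
ft_force: [0.1, 0.3, -0.0]
grip_width: 0.0152
```

```bash
cat > p.py <<'E'
from rig import robot
from h import *
import sys
plan(robot,eval(sys.argv[1]),float(sys.argv[2]) if len(sys.argv)>2 else 0)
E
python3 p.py "[((.638,.134,.2),CAB,0)]"
```

```text
t 1.15 p [0.5389 0.2358 0.1975] F [ 0.1  0.3 -0. ] w 0.0152 q [ 0.22  0.47  1.52  0.    1.16 -1.38]
[-9.6, -10.47, -0.26, 0.0, -0.0, -0.1] rows>= 3.4
```

Call:
drive_tool(
  targets=[-9.6,-10.5,-0.3,0,0,0,-9.6,-10.5,-0.3,0,0,0,-9.6,-10.5,-0.3,0,0,0,-9.6,-10.5,-0.3,0,0,0,-9.6,-10.5,-0.3,0,0,0],
)

```text
time: 1.57
position: [0.6405, 0.1316, 0.2002]
tool_rot: [-0.013, 1.0, -0.001, 0.001]
ft_force: [0.1, 0.3, -0.6]
grip_width: 0.0006
```

```bash
python3 - <<'E'
from rig import robot
from h import *
plan(robot,[((.638,.134,.068),CAB,0)])
for n in ["scene","side","wrist"]: snap(robot,n,n+"1")
E
```

```text
t 1.57 p [0.6405 0.1316 0.2002] F [ 0.1  0.3 -0.6] w 0.0006 q [ 0.03  0.55  1.34 -0.    1.24 -1.56]
[0.27, 0.26, 13.21, -0.1, 0.1, -0.3] rows>= 3.2
```

View pics/side1.png

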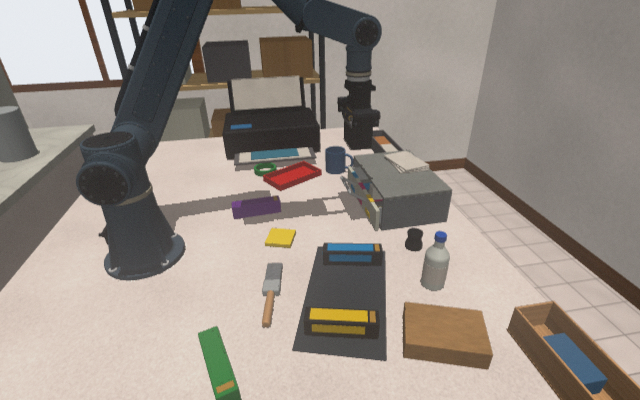

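View pics/wrist1.png

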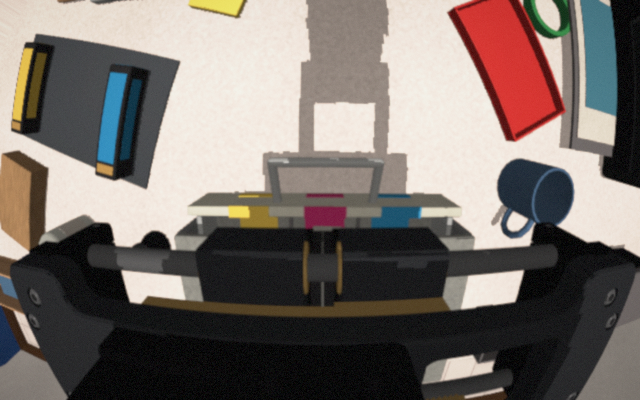

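```bash
cat >> h.py <<'E'
def wray(robot,obs,u,v):
    c=robot.calibration("wrist");K=c["mtx"];H=c["hand_eye"]
    a=(u-K[0,2])/K[0,0];b=(v-K[1,2])/K[1,1];r=np.hypot(a,b)
    d=np.array([np.sin(r)*a/max(r,1e-9),np.sin(r)*b/max(r,1e-9),np.cos(r)])
    R=Rn.from_quat(obs["tool_rot"]);o=obs["position"]+R.apply(H[:3,3]);return o,R.apply(H[:3,:3]@d)
def wpt(robot,obs,u,v,z):
    o,d=wray(robot,obs,u,v);return o+d*(z-o[2])/d[2]
E
python3 - <<'E'
from rig import robot
from h import *
o=robot.get_obs()
for n,u,v,z in [("hb",270,161,.09),("hb",382,161,.09),("rimL",190,211,.074),("rimR",460,212,.074),("rim inner L",200,196,.074),("rim inner r",450,197,.074),("ye tag",229,205,.074),("ye tag",276,205,.074),("cy",375,205,.074),("cy",420,205,.074),("mg",306,205,.074),("mg",345,205,.074)]: print(n,wpt(robot,o,u,v,z).round(4))
E
```

```text
hb [0.6066 0.0832 0.09  ]
hb [0.603  0.1957 0.09  ]
rimL [ 0.6672 -0.0154  0.074 ]
rimR [0.6588 0.2979 0.074 ]
rim inner L [ 0.6489 -0.0012  0.074 ]
rim inner r [0.6414 0.2822 0.074 ]
ye tag [0.6583 0.0335 0.074 ]
ye tag [0.6566 0.0869 0.074 ]
cy [0.6533 0.1946 0.074 ]
cy [0.6518 0.2463 0.074 ]
mg [0.6555 0.1196 0.074 ]
mg [0.6543 0.1617 0.074 ]
```

```bash
sed -i 's/EDGE=np.array(.*)/EDGE=np.array([.674,.139,0.])/' h.py; python3 p.py "[((.637,.139,.14),CAB,0),((.637,.139,.068),CAB,0)]"
```

```text
t 1.72 p [0.6356 0.1364 0.2   ] F [-0.7  0.9  0.4] w 0.0006 q [ 0.04  0.55  1.35  0.    1.24 -1.56]
[-0.16, 0.25, 6.0, 0.0, -0.1, -0.0] rows>= 1.4
[-0.18, 0.24, 13.2, 0.0, -0.1, -0.0] rows>= 3.2
```

Call:
drive_tool(
  targets=[-0.1,0.2,2.5,0,0,0,-0.1,0.2,5,0,0,0,-0.1,0.2,7.5,0,0,0,-0.1,0.2,10,0,0,0,-0.1,0.2,12,0,0,0,-0.1,0.2,13.2,0,0,0,-0.1,0.2,13.2,0,0,0,-0.1,0.2,13.2,0,0,0],
)

```text
time: 2.38
position: [0.6372, 0.1389, 0.0686]
tool_rot: [-0.016, 1.0, 0.0, -0.001]
ft_force: [0.4, 0.1, -0.0]
grip_width: 0.0007
```

```bash
python3 - <<'E'
from rig import robot
from h import *
plan(robot,[((.637-.145,.139-.145*.031,.068),CAB,0)])
snap(robot,"wrist","wrist2");snap(robot,"scene","scene2")
E
```

```text
t 2.38 p [0.6372 0.1389 0.0686] F [ 0.4  0.1 -0. ] w 0.0007 q [ 0.04  0.71  1.46  0.    0.98 -1.56]
[14.52, 0.04, 0.08, 0.0, -0.1, 0.1] rows>= 3.5
```

View pics/wrist2.png

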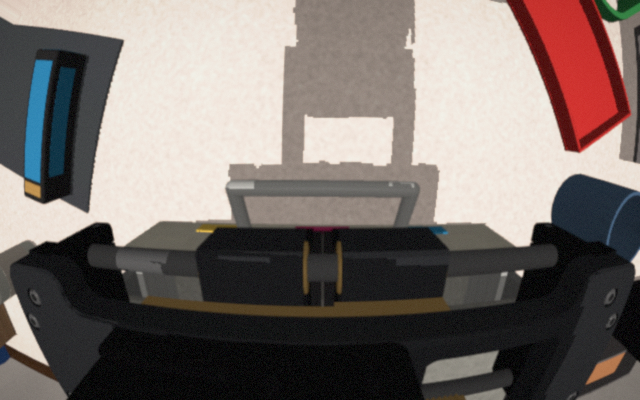

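Call:
drive_tool(
  targets=[1,0,0,0,0,0,2,0,0,0,0,0,3,0,0,0,0,0,4.2,0,0,0,0,0,5.4,0,0,0,0,0,6.6,0,0,0,0,0,7.8,0,0,0,0,0,9,0,0,0,0,0,10,0,0,0,0,0,11,0,0,0,0,0,12,0,0,0,0,0,12.5,0,0,0,0,0],
)

```text
time: 3.48
position: [0.5118, 0.1338, 0.0691]
tool_rot: [-0.015, 1.0, 0.0, -0.0]
ft_force: [0.1, 0.8, 0.1]
grip_width: 0.0006
```

Call:
drive_tool(
  targets=[0.2,0,0,0,0,0,0.5,0,0,0,0,0,0.7,0,0,0,0,0,0.7,0,0,0,0,0],
)

```text
time: 3.82
position: [0.506, 0.1335, 0.0685]
tool_rot: [-0.015, 1.0, 0.0, -0.0]
ft_force: [0.8, 0.1, -0.8]
grip_width: 0.0006
```

```bash
python3 - <<'E'
from rig import robot
from h import *
snap(robot,"scene","scene3");snap(robot,"side","side3")
a=cv2.imread('pics/scene3.png')[170:290,320:470];b=cv2.imread('pics/side3.png')[140:260,310:460]
cv2.imwrite('pics/c3.png',cv2.resize(np.vstack([a,b]),None,fx=2.5,fy=2.5,interpolation=2)[:600])
E
```

```text
(no output)
```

View pics/c3.png

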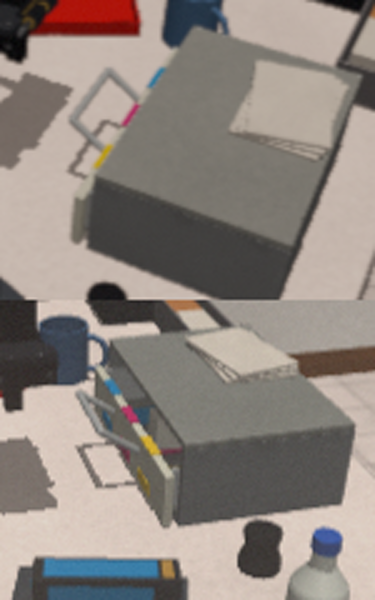

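```bash
python3 - <<'E'
from fit import *
P,C=pts("3")
for i in range(2):
    W=P[i]
    m=(W[:,0]>.45)&(W[:,0]<.62)&(W[:,1]>.02)&(W[:,1]<.3)&(W[:,2]>.079)&(W[:,2]<.1);Q=W[m];
    for x in np.arange(.45,.62,.01): print(round(x,2),((Q[:,0]>x)&(Q[:,0]<x+.01)).sum(),end='; ')
    print()
    m=(W[:,0]>.54)&(W[:,0]<.67)&(W[:,1]>-.01)&(W[:,1]<.3)&(abs(W[:,2]-.074)<.004);Q=W[m]
    for x in np.arange(.54,.67,.005): print(round(x,3),((Q[:,0]>x)&(Q[:,0]<x+.005)).sum(),end='; ')
    print()
E
```

```text
0.45 0; 0.46 0; 0.47 0; 0.48 0; 0.49 0; 0.5 0; 0.51 0; 0.52 0; 0.53 0; 0.54 0; 0.55 0; 0.56 0; 0.57 0; 0.58 0; 0.59 0; 0.6 70; 0.61 34; 
0.54 0; 0.545 0; 0.55 0; 0.555 0; 0.56 0; 0.565 0; 0.57 0; 0.575 0; 0.58 0; 0.585 0; 0.59 0; 0.595 0; 0.6 0; 0.605 0; 0.61 1; 0.615 3; 0.62 4; 0.625 10; 0.63 8; 0.635 2; 0.64 0; 0.645 0; 0.65 10; 0.655 66; 0.66 54; 0.665 14; 
0.45 0; 0.46 0; 0.47 0; 0.48 0; 0.49 0; 0.5 0; 0.51 0; 0.52 0; 0.53 0; 0.54 0; 0.55 0; 0.56 0; 0.57 0; 0.58 0; 0.59 0; 0.6 52; 0.61 20; 
0.54 0; 0.545 0; 0.55 0; 0.555 0; 0.56 0; 0.565 0; 0.57 0; 0.575 0; 0.58 0; 0.585 0; 0.59 0; 0.595 0; 0.6 0; 0.605 0; 0.61 0; 0.615 3; 0.62 3; 0.625 8; 0.63 5; 0.635 3; 0.64 0; 0.645 0; 0.65 3; 0.655 52; 0.66 71; 0.665 56;
```

View pics/scene3.png

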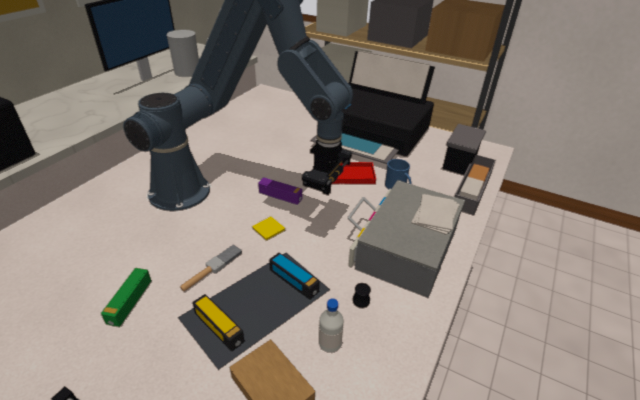

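View pics/scene2.png

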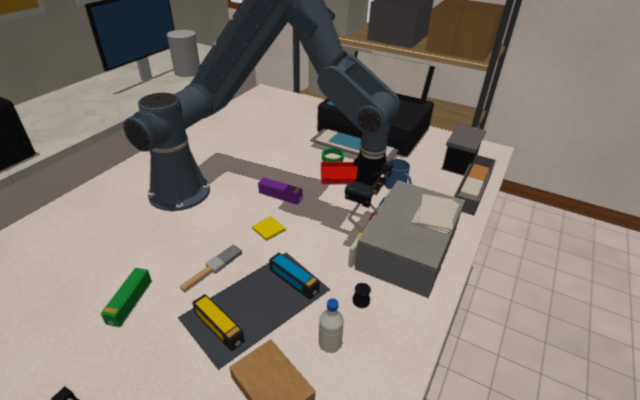

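```bash
python3 - <<'E'
from rig import robot
from h import *
o=robot.get_obs();print(o["position"])
o["position"]=np.array([.6372,.1389,.0686]);o["tool_rot"]=np.array([-.0157,.99988,0,-.0005])
for u,v,z in [(230,183,.09),(415,185,.09),(322,183,.09),(322,194,.085),(170,224,.074),(475,224,.074)]: print(u,v,wpt(robot,o,u,v,z).round(4))
a=cv2.imread('pics/wrist2.png')[150:280,220:420];cv2.imwrite('pics/c4.png',cv2.resize(a,None,fx=4,fy=4,interpolation=2))
E
```

```text
[0.50656164 0.13350496 0.06858199]
230 183 [0.6048 0.0831 0.09  ]
415 185 [0.6026 0.1929 0.09  ]
322 183 [0.6034 0.1376 0.09  ]
322 194 [0.6111 0.1378 0.085 ]
170 224 [0.6385 0.0307 0.074 ]
475 224 [0.6318 0.2473 0.074 ]
```

View pics/c4.png

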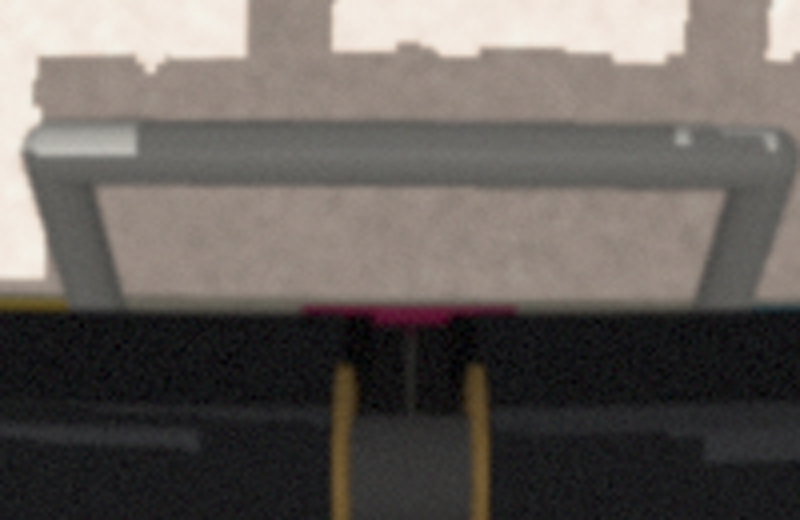

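```bash
python3 - <<'E'
from rig import robot
from h import *
def proj(n,X):
    c=robot.calibration(n);x=c["mtx"]@(c["R"]@np.array(X)+c["t"]);return x[:2]/x[2]
for n,t in [("scene","3"),("side","3")]:
    a=cv2.imread(f'pics/{n}{t}.png');u=proj(n,[.5066,.1335,.0686]);print(u)
    cv2.circle(a,tuple(int(i) for i in u),2,(0,0,255),-1)
    x,y=int(u[0]),int(u[1]);cv2.imwrite(f'pics/c5{n}.png',cv2.resize(a[y-60:y+60,x-70:x+100],None,fx=4,fy=4,interpolation=2))
a=cv2.imread('pics/scene2.png');u=proj("scene",[.637,.139,.0686]);cv2.circle(a,tuple(int(i) for i in u),2,(0,0,255),-1);x,y=int(u[0]),int(u[1]);cv2.imwrite(f'pics/c6.png',cv2.resize(a[y-60:y+60,x-70:x+100],None,fx=4,fy=4,interpolation=2))
E
```

```text
[326.17061003 201.94189609]
[315.13700757 192.50641834]
```

View pics/c5scene.png

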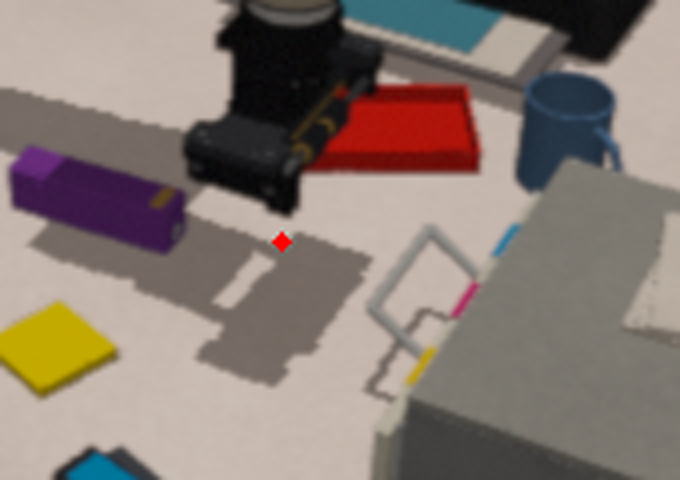

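View pics/c6.png

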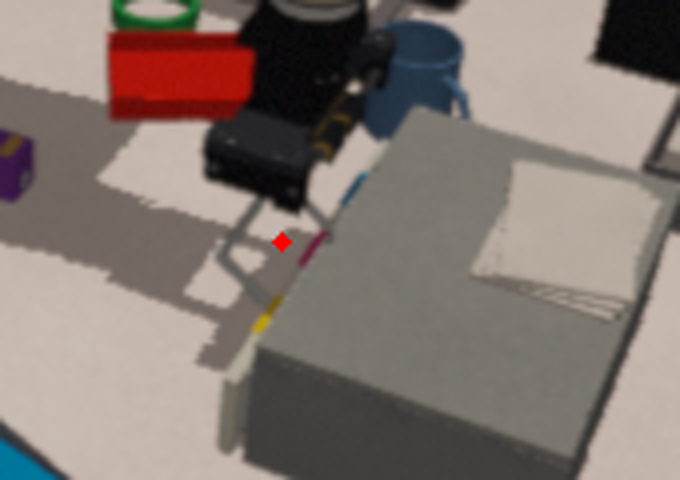

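```bash
python3 - <<'E'
from fit import *
P,C=pts("3")
for i in range(2):
    W=P[i];m=(abs(W[:,0]-.5066)<.06)&(abs(W[:,1]-.1335)<.12)&(W[:,2]>.03);Q=W[m]
    o=np.argsort(Q[:,2])[:12];print(Q[o].round(3), len(Q))
P,C=pts("0")
for i in range(2):
    W=P[i];m=(abs(W[:,0]-.193)<.1)&(abs(W[:,1]-.594)<.1)&(W[:,2]>.1);Q=W[m]
    o=np.argsort(Q[:,2])[:8];print(Q[o].round(3), len(Q))
E
```

```text
[[0.515 0.141 0.102]
 [0.51  0.124 0.103]
 [0.499 0.124 0.103]
 [0.515 0.127 0.103]
 [0.508 0.128 0.104]
 [0.505 0.126 0.104]
 [0.514 0.136 0.105]
 [0.514 0.129 0.105]
 [0.514 0.141 0.106]
 [0.503 0.122 0.106]
 [0.499 0.124 0.107]
 [0.515 0.121 0.107]] 4685
[[0.516 0.128 0.105]
 [0.513 0.128 0.105]
 [0.496 0.124 0.106]
 [0.5   0.128 0.107]
 [0.503 0.127 0.107]
 [0.496 0.142 0.107]
 [0.509 0.124 0.108]
 [0.506 0.123 0.109]
 [0.509 0.127 0.11 ]
 [0.496 0.122 0.11 ]
 [0.515 0.123 0.111]
 [0.496 0.142 0.111]] 3421
[[0.196 0.628 0.1  ]
 [0.203 0.633 0.101]
 [0.242 0.623 0.101]
 [0.249 0.627 0.101]
 [0.219 0.63  0.101]
 [0.227 0.623 0.101]
 [0.282 0.635 0.102]
 [0.235 0.627 0.102]] 2440
[[0.209 0.631 0.1  ]
 [0.255 0.633 0.1  ]
 [0.272 0.629 0.1  ]
 [0.264 0.63  0.1  ]
 [0.197 0.633 0.1  ]
 [0.289 0.623 0.101]
 [0.251 0.63  0.101]
 [0.272 0.637 0.102]] 2708
```

View pics/c5side.png

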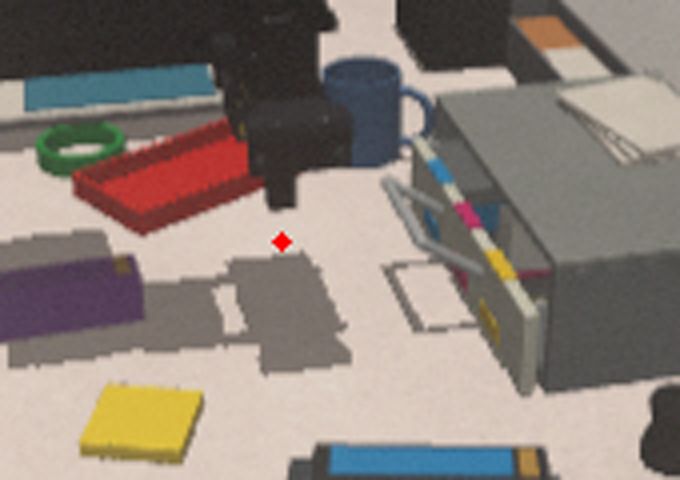

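```bash
python3 - <<'E'
from fit import *
for t,c in [("0",(.193,.594,.187)),("1",(.638,.134,.2))]:
  P,C=pts(t)
  for i in range(2):
    W=P[i];m=(np.hypot(W[:,0]-c[0],W[:,1]-c[1])<.07)&(W[:,2]>.14);Q=W[m]
    o=np.argsort(Q[:,2])[:8];print(t,i,Q[o].round(3).tolist(), len(Q))
E
python3 p.py "[]"
```

```text
0 0 [[0.174, 0.55, 0.22], [0.201, 0.638, 0.221], [0.214, 0.632, 0.221], [0.195, 0.641, 0.222], [0.208, 0.634, 0.223], [0.175, 0.541, 0.223], [0.201, 0.638, 0.225], [0.188, 0.534, 0.225]] 1666
0 1 [[0.215, 0.638, 0.222], [0.174, 0.548, 0.222], [0.207, 0.637, 0.223], [0.203, 0.638, 0.223], [0.199, 0.639, 0.223], [0.179, 0.545, 0.223], [0.183, 0.543, 0.223], [0.212, 0.634, 0.223]] 1791
1 0 [[0.648, 0.132, 0.235], [0.649, 0.124, 0.236], [0.647, 0.122, 0.237], [0.635, 0.121, 0.237], [0.65, 0.135, 0.237], [0.644, 0.12, 0.237], [0.633, 0.124, 0.238], [0.64, 0.122, 0.238]] 4152
1 1 [[0.633, 0.128, 0.236], [0.63, 0.137, 0.236], [0.636, 0.126, 0.236], [0.63, 0.127, 0.236], [0.638, 0.123, 0.237], [0.649, 0.127, 0.238], [0.645, 0.126, 0.239], [0.627, 0.139, 0.239]] 2902
t 3.92 p [0.5066 0.1335 0.0686] F [ 0.3 -0.  -0.6] w 0.0012 q [ 0.04  0.57  1.79 -0.    0.78 -1.56]
```

```bash
python3 - <<'E'
from fit import *
for t,c in [("1",(.638,.134)),("3",(.5066,.1335))]:
  P,C=pts(t)
  for i in range(2):
    W=P[i]
    Q=W[(W[:,2]>.095)&(abs(W[:,0]-c[0])<.06)&(abs(W[:,1]-c[1])<.13)]
    if t=="1":Q=Q[Q[:,2]>.2]
    for lo in range(-120,120,15):
        s=Q[(Q[:,1]-c[1]>lo/1e3)&(Q[:,1]-c[1]<=(lo+15)/1e3)]
        if len(s)>8: print(t,i,"y",lo,"zmin",np.percentile(s[:,2],3).round(3),"x",np.percentile(s[:,0]-c[0],[2,98]).round(3))
E
```

```text
1 0 y -105 zmin 0.307 x [-0.032  0.039]
1 0 y -90 zmin 0.308 x [-0.032  0.04 ]
1 0 y -75 zmin 0.348 x [-0.058  0.033]
1 0 y -60 zmin 0.348 x [-0.056  0.041]
1 0 y -45 zmin 0.323 x [-0.023  0.038]
1 0 y -30 zmin 0.327 x [-0.03   0.039]
1 0 y -15 zmin 0.238 x [-0.016  0.039]
1 0 y 0 zmin 0.25 x [-0.012  0.038]
1 0 y 15 zmin 0.317 x [-0.015  0.038]
1 0 y 30 zmin 0.347 x [-0.059  0.038]
1 0 y 45 zmin 0.321 x [-0.058  0.04 ]
1 0 y 60 zmin 0.311 x [0.007 0.036]
1 0 y 75 zmin 0.305 x [0.006 0.036]
1 1 y -105 zmin 0.329 x [-0.033  0.037]
1 1 y -90 zmin 0.307 x [-0.034  0.038]
1 1 y -75 zmin 0.347 x [-0.033  0.028]
1 1 y -60 zmin 0.352 x [-0.059  0.037]
1 1 y -45 zmin 0.322 x [-0.034  0.021]
1 1 y -30 zmin 0.329 x [-0.036  0.029]
1 1 y -15 zmin 0.24 x [-0.037  0.033]
1 1 y 0 zmin 0.241 x [-0.038  0.003]
1 1 y 15 zmin 0.314 x [-0.038  0.01 ]
1 1 y 30 zmin 0.32 x [-0.037 -0.023]
1 1 y 60 zmin 0.317 x [-0.039 -0.015]
1 1 y 75 zmin 0.307 x [-0.039 -0.013]
3 0 y -105 zmin 0.186 x [-0.036  0.037]
3 0 y -90 zmin 0.174 x [-0.034  0.038]
3 0 y -75 zmin 0.215 x [-0.058  0.03 ]
3 0 y -60 zmin 0.217 x [-0.059  0.039]
3 0 y -45 zmin 0.188 x [-0.028  0.038]
3 0 y -30 zmin 0.196 x [-0.032  0.037]
3 0 y -15 zmin 0.108 x [-0.01   0.036]
3 0 y 0 zmin 0.116 x [-0.013  0.037]
3 0 y 15 zmin 0.187 x [-0.017  0.036]
3 0 y 30 zmin 0.305 x [-0.058  0.035]
3 0 y 45 zmin 0.19 x [-0.057  0.037]
3 0 y 60 zmin 0.187 x [-0.002  0.034]
3 0 y 75 zmin 0.176 x [-0.008  0.033]
3 1 y -105 zmin 0.198 x [-0.032  0.038]
3 1 y -90 zmin 0.176 x [-0.034  0.039]
3 1 y -75 zmin 0.216 x [-0.034  0.029]
3 1 y -60 zmin 0.222 x [-0.058  0.036]
3 1 y -45 zmin 0.193 x [-0.035  0.025]
3 1 y -30 zmin 0.209 x [-0.034  0.03 ]
3 1 y -15 zmin 0.109 x [-0.036  0.035]
3 1 y 0 zmin 0.113 x [-0.037  0.035]
3 1 y 15 zmin 0.184 x [-0.038 -0.024]
3 1 y 60 zmin 0.19 x [-0.038 -0.021]
3 1 y 75 zmin 0.178 x [-0.039 -0.021]
```

```bash
sed -i 's/.674,.139,0/.674,.138,0/' h.py; cat > p.py <<'E'
from rig import robot
from h import *
import sys
# positions are of TRUE fingertip + off behind it
plan(robot,eval(sys.argv[1]),(float(sys.argv[2]) if len(sys.argv)>2 else 0)+.0345)
E
python3 p.py "[((.506,.133,.12),CAB,0),((.637,.138,.12),CAB,0),((.637,.138,.066),CAB,0)]"
```

```text
t 3.92 p [0.5066 0.1335 0.0686] F [ 0.3 -0.  -0.6] w 0.0012 q [ 0.04  0.57  1.79 -0.    0.78 -1.56]
[0.06, -0.05, -1.69, -0.0, 0.0, -0.0] rows>= 0.4
[-13.05, 0.05, -1.69, -0.0, 0.0, -0.0] rows>= 3.2
[-13.05, 0.05, 3.71, -0.0, 0.0, -0.0] rows>= 3.3
```

Call:
drive_tool(
  targets=[0,0,-1.7,0,0,0,-4,0,-1.7,0,0,0,-8,0,-1.7,0,0,0,-12,0,-1.7,0,0,0,-13.05,0,-1.7,0,0,0,-13.05,0,-1.7,0,0,0,-13.05,0,-1.7,0,0,0,-13.05,0,0.5,0,0,0,-13.05,0,2.5,0,0,0,-13.05,0,3.7,0,0,0,-13.05,0,3.7,0,0,0],
)

```text
time: 4.83
position: [0.6321, 0.1375, 0.0285]
tool_rot: [-0.015, 1.0, -0.0, -0.004]
ft_force: [-0.4, -0.4, 0.5]
grip_width: 0.0007
```

Call:
drive_tool(
  targets=[1,0,0,0,0,0,2,0,0,0,0,0,3,0,0,0,0,0,4.2,0,0,0,0,0,5.4,0,0,0,0,0,6.6,0,0,0,0,0,7.8,0,0,0,0,0,9,0,0,0,0,0,10,0,0,0,0,0,11,0,0,0,0,0,12,0,0,0,0,0,12.5,0,0,0,0,0],
)

```text
time: 5.83
position: [0.5124, 0.1339, 0.0326]
tool_rot: [-0.015, 1.0, 0.0, 0.002]
ft_force: [8.4, 1.6, -0.8]
grip_width: 0.0005
```

Call:
drive_tool(
  targets=[0.2,0,0,0,0,0,0.5,0,0,0,0,0,0.7,0,0,0,0,0,0.7,0,0,0,0,0],
)

```text
time: 6.17
position: [0.513, 0.134, 0.0329]
tool_rot: [-0.015, 1.0, 0.001, 0.009]
ft_force: [11.8, 2.7, -6.3]
grip_width: 0.0003
```

Call:
drive_tool(
  targets=[-1,0,0,0,0,0,-1.8,0,0,0,0,0,-1.8,0,0,0,0,0,-1.8,0,-4,0,0,0,-1.8,0,-8,0,0,0,-1,0,-12,0,0,0,3,0,-15,0,0,0,7,0,-18,0,0,0,10,0,-20,0,0,0,10,0,-20,0,0,0],
)

```text
time: 7.0
position: [0.3985, 0.1304, 0.2335]
tool_rot: [-0.016, 1.0, -0.0, -0.002]
ft_force: [-0.8, 0.2, -0.2]
grip_width: 0.0004
```

```bash
python3 - <<'E'
from rig import robot
from h import *
plan(robot,[])
for n in ["scene","side","wrist"]: snap(robot,n,n+"4")
a=cv2.imread('pics/scene4.png')[150:290,320:480];b=cv2.imread('pics/side4.png')[130:270,300:460]
cv2.imwrite('pics/c7.png',cv2.resize(np.hstack([a,b]),None,fx=2.5,fy=2.5,interpolation=2))
E
```

```text
t 7.0 p [0.3985 0.1304 0.2335] F [-0.8  0.2 -0.2] w 0.0004 q [ 0.05  0.18  1.85 -0.    1.11 -1.55]
```

View pics/c7.png

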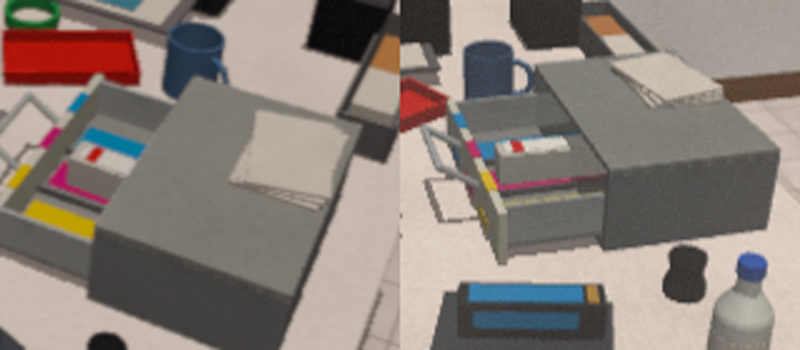

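View pics/wrist4.png

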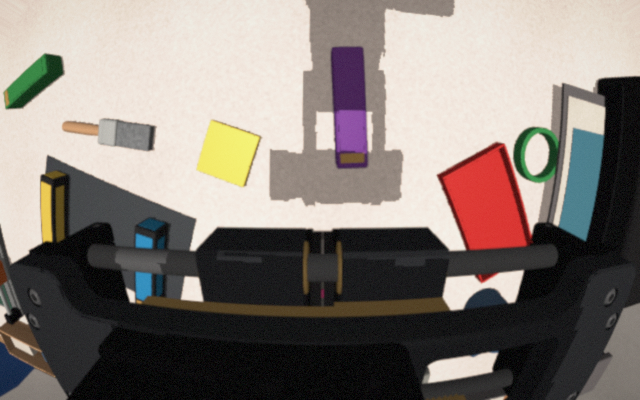

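```bash
python3 - <<'E'
from fit import *
P,C=pts("4")
for i in range(2):
    W=P[i];hsv=cv2.cvtColor(C[i][None],cv2.COLOR_BGR2HSV)[0].astype(int)
    b=lambda x0,x1,y0,y1,z0,z1:(W[:,0]>x0)&(W[:,0]<x1)&(W[:,1]>y0)&(W[:,1]<y1)&(W[:,2]>z0)&(W[:,2]<z1)
    m=b(.56,.68,.02,.26,.062,.076)&(abs(W[:,1]-.138)<.06);print("spent top",rect(W[m][:,:2]),np.percentile(W[m],[2,50,98],axis=0).round(4).tolist())
    m=b(.5,.60,-.03,.3,.068,.08);Q=W[m];print("rim",rect(Q[:,:2]),np.percentile(Q,[2,50,98],axis=0).round(4).tolist())
    m=b(.45,.53,.0,.3,.078,.1);Q=W[m];print("handle",rect(Q[:,:2]),Q.mean(0).round(4))
    for nm,h0,h1 in [("cy",85,115),("mg",150,175),("ye",20,35)]:
        m=b(.56,.68,-.02,.3,.01,.035)&(hsv[:,0]>h0)&(hsv[:,0]<h1)&(hsv[:,1]>120);Q=W[m]
        if len(Q)>5:print(nm,np.percentile(Q,[3,50,97],axis=0).round(4).tolist())
E
```

```text
spent top (array([622.3, 138.6]), array([43.3, 76. ]), 88.9) [[0.5867, 0.1177, 0.0627], [0.6236, 0.1346, 0.0679], [0.659, 0.1564, 0.0713]]
rim (array([550.9, 132.5]), array([ 96.7, 320.8]), 0.2) [[0.5109, -0.021, 0.0682], [0.5536, 0.117, 0.0733], [0.5957, 0.2834, 0.0776]]
handle (array([502.4, 131.4]), array([ 26.1, 122.5]), 4.8) [0.4989 0.1275 0.0865]
cy [[0.5651, 0.2172, 0.0192], [0.6025, 0.2313, 0.022], [0.639, 0.2466, 0.0255]]
mg [[0.5641, 0.1114, 0.0194], [0.5843, 0.12, 0.023], [0.6396, 0.1532, 0.0264]]
ye [[0.5658, 0.0476, 0.0191], [0.608, 0.0623, 0.0223], [0.647, 0.0777, 0.0256]]
spent top (array([632.3, 141.1]), array([95.5, 44.9]), 1.1) [[0.5867, 0.1204, 0.063], [0.6313, 0.135, 0.0687], [0.6779, 0.1605, 0.0709]]
rim (array([550.5, 136.7]), array([325. ,  98.8]), 89.5) [[0.512, -0.0217, 0.0683], [0.5539, 0.1109, 0.0745], [0.5976, 0.2851, 0.0776]]
handle (array([504.1, 133.1]), array([ 24. , 118.2]), 0.7) [0.4993 0.1262 0.0874]
cy [[0.58, 0.1971, 0.0216], [0.5893, 0.2241, 0.0235], [0.599, 0.2436, 0.0263]]
mg [[0.5817, 0.096, 0.0214], [0.6142, 0.1159, 0.0243], [0.6692, 0.1452, 0.0332]]
```

```bash
python3 p.py "[(cab(-.0745,.002,.15),CAB,-10),(cab(-.059,.002,.052),CAB,-10)]" .0187
```

```text
t 7.15 p [0.4043 0.1304 0.2319] F [ 1.4  0.  -0.7] w 0.0005 q [ 0.05  0.19  1.85 -0.    1.1  -1.55]
[-20.43, 0.12, 13.46, -0.0, -9.9, -0.0] rows>= 5.9
[-21.97, 0.13, 23.26, -0.0, -9.9, -0.0] rows>= 7.7
```

Call:
drive_tool(
  targets=[-3.5,0,1,0,-2,0,-7,0,2,0,-4,0,-10.5,0,4,0,-6,0,-14,0,6,0,-8,0,-17.5,0,9,0,-10,0,-20.4,0.1,12,0,-10,0,-20.4,0.1,13.5,0,-10,0,-20.4,0.1,13.5,0,-10,0,-20.4,0.1,13.5,0,-10,0],
  grip=-0.4,
  squeeze=40,
)

```text
time: 7.9
position: [0.6073, 0.1373, 0.0931]
tool_rot: [-0.015, 0.996, 0.001, 0.084]
ft_force: [-1.4, -0.2, 0.6]
grip_width: 0.0529
```

```bash
python3 - <<'E'
from rig import robot
from h import *
for n in ["scene","side","wrist"]: snap(robot,n,n+"5")
plan(robot,[(cab(-.0672,.002,.10),CAB,-10),(cab(-.059,.002,.052),CAB,-10)],.0345+.0187)
a=cv2.imread('pics/scene5.png')[130:270,320:480];b=cv2.imread('pics/side5.png')[110:250,300:460]
cv2.imwrite('pics/c8.png',cv2.resize(np.hstack([a,b]),None,fx=2.5,fy=2.5,interpolation=2))
E
```

```text
t 8.05 p [0.6088 0.1377 0.0974] F [ 0.2 -0.6  0.5] w 0.0587 q [ 0.05  0.58  1.67 -0.    0.72 -1.55]
[0.15, 0.02, 5.02, -0.0, 0.1, -0.0] rows>= 1.2
[0.19, 0.02, 9.89, -0.0, 0.1, -0.0] rows>= 2.4
```

View pics/c8.png

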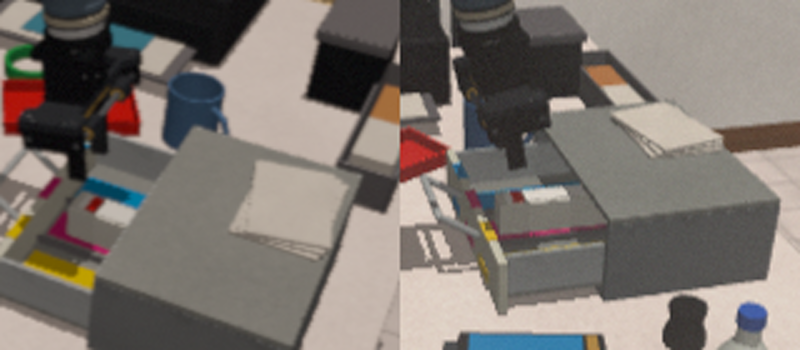

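View pics/wrist5.png

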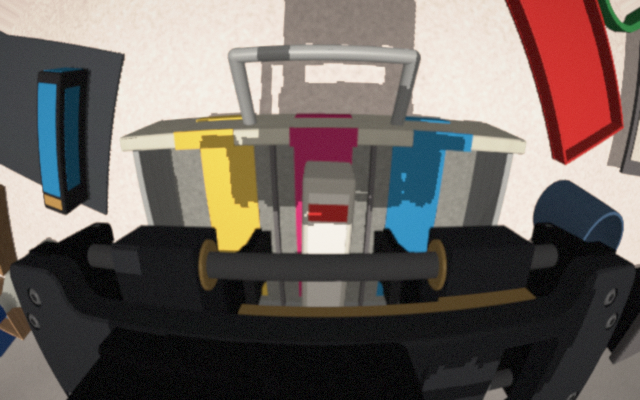

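```bash
python3 - <<'E'
from rig import robot
from h import *
o=robot.get_obs()
for n,u,v,z in [("front top L",303,182,.068),("front top R",354,182,.068),("top 250 L",300,250,.068),("250R",352,250,.068),("bar",322,47,.09),("rim outer L",133,137,.074),("rim out R",513,137,.074),("rim inner L",122,151,.074),("rim in mid",322,131,.074),("rim inner R",524,151,.074),("ye strip",205,180,.022),("ye",256,180,.022),("cy",392,180,.022),("cy",442,180,.022)]: print(n,wpt(robot,o,u,v,z).round(4))
E
```

```text
front top L [0.5886 0.123  0.068 ]
front top R [0.5874 0.1603 0.068 ]
top 250 L [0.648  0.1207 0.068 ]
250R [0.6467 0.1632 0.068 ]
bar [0.4941 0.134  0.09  ]
rim outer L [ 0.5514 -0.0086  0.074 ]
rim out R [0.5423 0.2818 0.074 ]
rim inner L [ 0.5621 -0.0218  0.074 ]
rim in mid [0.5492 0.1357 0.074 ]
rim inner R [0.5522 0.2957 0.074 ]
ye strip [0.6064 0.0287 0.022 ]
ye [0.6056 0.078  0.022 ]
cy [0.6018 0.2004 0.022 ]
cy [0.5996 0.249  0.022 ]
```

Call:
drive_tool(
  targets=[0,0.3,2,0,0,0,-0.1,0.3,4,0,0,0,-0.1,0.3,6,0,0,0,-0.1,0.3,8,0,0,0,-0.1,0.3,9.5,0,0,0,-0.1,0.3,9.9,0,0,0,-0.1,0.3,9.9,0,0,0],
)

```text
time: 8.63
position: [0.6264, 0.1413, -0.0002]
tool_rot: [-0.015, 0.996, 0.001, 0.087]
ft_force: [-0.7, 0.3, 0.1]
grip_width: 0.0609
```

Call:
drive_tool(
  targets=[0,0,0,0,0,0,0,0,0,0,0,0,0,0,0,0,0,0,0,0,0,0,0,0,0,0,0,0,0,0,0,0,0,0,0,0],
  grip=1,
)

```text
time: 9.13
position: [0.6272, 0.1413, 0.0004]
tool_rot: [-0.015, 0.996, 0.001, 0.088]
ft_force: [-0.8, 0.2, 6.1]
grip_width: 0.0403
```

```bash
python3 - <<'E'
from rig import robot
from h import *
snap(robot,"wrist","wrist6")
plan(robot,[(cab(-.059,.002,.052),CAB,-10)],.0345+.0187)
E
```

```text
t 9.18 p [6.272e-01 1.414e-01 4.000e-04] F [-1.2 -0.7  7.3] w 0.0398 q [ 0.05  0.75  1.67 -0.01  0.55 -1.55]
[0.32, -0.28, 0.03, -0.0, 0.1, -0.0] rows>= 0.1
```

View pics/wrist6.png

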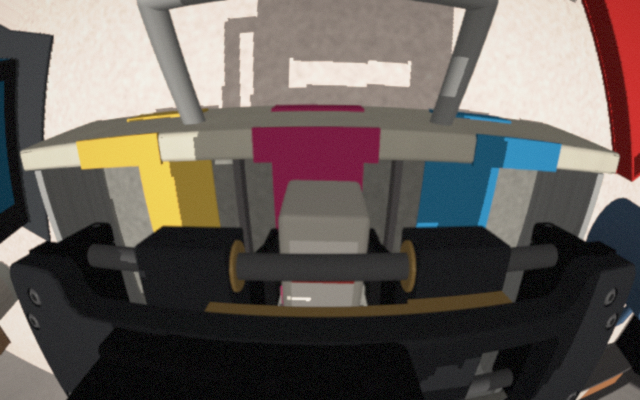

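```bash
cat > ext.py <<'E'
from rig import robot
from h import *
import sys
# rel motion of held cart in the cab xz-plane. current: grip u,w rel. to rear-bottom, tilt th0; targets list (xr,zr,th) in mm,deg relative frame (X from rim, Z above floor)
def rows(cur,targets,u,w,n=None):
    o=robot.get_obs();R=Rn.from_quat(o["tool_rot"])
    def g(x,z,th):
        t=np.radians(th);return np.array([x+u*np.cos(t)+w*np.sin(t),z-u*np.sin(t)+w*np.cos(t)])
    g0=g(*cur); Rc=Rn.from_euler('z',CAB,degrees=True)
    gp=R.apply([0,0,-.0532]) # grasp rel to TCP
    for T in targets:
        d=g(*T)-g0; dR=Rc*Rn.from_euler('y',T[2]-cur[2],degrees=True)*Rc.inv()
        shift=Rc.apply([d[0]/1e3,0,d[1]/1e3])+gp-(dR.apply(gp))
        s=R.inv().apply(shift)*100; r=(R.inv()*dR*R).as_rotvec(degrees=True)
        print(T,s.round(2).tolist()+[round(x,1) for x in r])
E
python3 - <<'E'
from ext import *
print(robot.get_obs()["position"])
rows((187,0,0),[(187,3,0),(165,3,0),(165,3,6),(165,3,12),(164,3,20),(130,15.4,20),(95,28,20),(60,41,20),(43,47,20),(43,80,20),(43,120,20),(-20,150,15)],-125,30)
E
```

```text
[6.27191667e-01 1.41350302e-01 4.17989146e-04]
(187, 3, 0) [-0.05, 0.0, -0.3, np.float64(0.0), np.float64(0.0), np.float64(0.0)]
(165, 3, 0) [2.11, -0.0, -0.68, np.float64(0.0), np.float64(0.0), np.float64(0.0)]
(165, 3, 6) [2.07, -0.0, -1.91, np.float64(0.0), np.float64(6.0), np.float64(-0.0)]
(165, 3, 12) [1.89, -0.0, -3.13, np.float64(0.0), np.float64(12.0), np.float64(-0.0)]
(164, 3, 20) [1.56, -0.0, -4.74, np.float64(0.0), np.float64(20.0), np.float64(-0.0)]
(130, 15.4, 20) [4.69, -0.0, -6.55, np.float64(0.0), np.float64(20.0), np.float64(-0.0)]
(95, 28, 20) [7.92, -0.0, -8.41, np.float64(0.0), np.float64(20.0), np.float64(-0.0)]
(60, 41, 20) [11.13, -0.01, -10.3, np.float64(0.0), np.float64(20.0), np.float64(-0.0)]
(43, 47, 20) [12.7, -0.01, -11.19, np.float64(0.0), np.float64(20.0), np.float64(-0.0)]
(43, 80, 20) [12.13, -0.01, -14.44, np.float64(0.0), np.float64(20.0), np.float64(-0.0)]
(43, 120, 20) [11.42, -0.01, -18.38, np.float64(0.0), np.float64(20.0), np.float64(-0.0)]
(-20, 150, 15) [17.4, -0.01, -21.45, np.float64(0.0), np.float64(15.0), np.float64(-0.0)]
```

Call:
drive_tool(
  targets=[0,0,-0.3,0,0,0,0.7,0,-0.4,0,0,0,1.4,0,-0.5,0,0,0,2.1,0,-0.7,0,0,0,2.1,0,-1.3,0,3,0,2.1,0,-1.9,0,6,0,2,0,-2.5,0,9,0,1.9,0,-3.1,0,12,0,1.75,0,-3.9,0,16,0,1.55,0,-4.75,0,20,0,1.55,0,-4.75,0,20,0],
)

```text
time: 10.1
position: [0.607, 0.1403, 0.0442]
tool_rot: [-0.015, 0.996, -0.001, -0.085]
ft_force: [0.6, 0.2, -1.0]
grip_width: 0.0396
```

```bash
python3 - <<'E'
from rig import robot
from h import *
for n in ["scene","side","wrist"]: snap(robot,n,n+"7")
plan(robot,[])
a=cv2.imread('pics/scene7.png')[130:270,320:480];b=cv2.imread('pics/side7.png')[110:250,300:460]
cv2.imwrite('pics/c9.png',cv2.resize(np.hstack([a,b]),None,fx=2.5,fy=2.5,interpolation=2))
E
```

```text
t 10.25 p [0.6012 0.1405 0.0424] F [-0.   0.2 -0.8] w 0.0398 q [ 0.05  0.77  1.41  0.    1.14 -1.56]
```

View pics/c9.png

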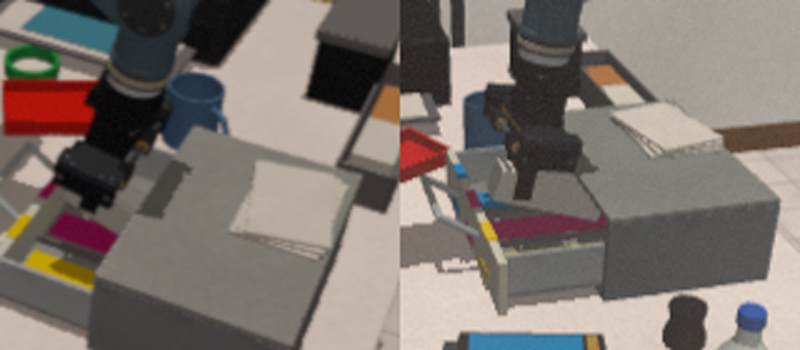

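View pics/wrist7.png

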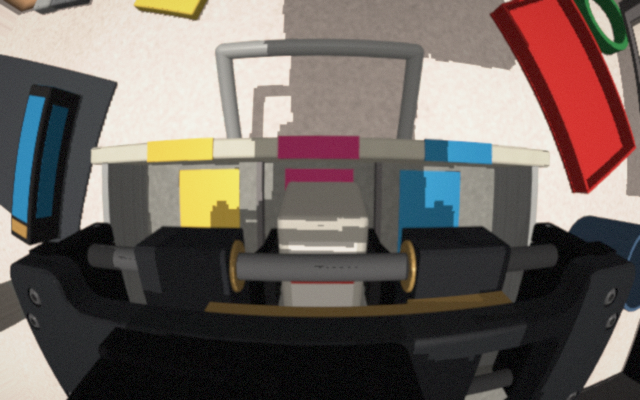

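```bash
python3 - <<'E'
from ext import *
rows((164,3,20),[(130,15.4,20),(95,28,20),(60,41,20),(43,48,20),(43,90,20),(43,150,20)],-125,30)
E
```

```text
(130, 15.4, 20) [3.56, -0.0, -0.62, np.float64(0.0), np.float64(0.0), np.float64(0.0)]
(95, 28, 20) [7.23, -0.0, -1.25, np.float64(0.0), np.float64(0.0), np.float64(0.0)]
(60, 41, 20) [10.91, -0.01, -1.92, np.float64(0.0), np.float64(0.0), np.float64(0.0)]
(43, 48, 20) [12.7, -0.01, -2.31, np.float64(0.0), np.float64(0.0), np.float64(0.0)]
(43, 90, 20) [13.44, -0.01, -6.44, np.float64(0.0), np.float64(0.0), np.float64(0.0)]
(43, 150, 20) [14.49, -0.01, -12.35, np.float64(0.0), np.float64(0.0), np.float64(0.0)]
```

Call:
drive_tool(
  targets=[1.2,0,-0.2,0,0,0,2.4,0,-0.4,0,0,0,3.6,0,-0.6,0,0,0,5.4,0,-0.9,0,0,0,7.2,0,-1.3,0,0,0,9,0,-1.6,0,0,0,10.9,0,-1.9,0,0,0,12.7,0,-2.3,0,0,0,13,0,-4,0,0,0,13.4,0,-6.4,0,0,0,14,0,-9.5,0,0,0,14.5,0,-12.4,0,0,0],
)

```text
time: 11.25
position: [0.4788, 0.1368, 0.1908]
tool_rot: [-0.015, 0.996, -0.001, -0.089]
ft_force: [0.7, 0.4, -0.9]
grip_width: 0.0397
```

```bash
python3 - <<'E'
from rig import robot
from h import *
for n in ["scene","side","wrist"]: snap(robot,n,n+"8")
plan(robot,[])
a=cv2.imread('pics/scene8.png')[90:290,260:480];b=cv2.imread('pics/side8.png')[70:270,240:460]
cv2.imwrite('pics/c10.png',cv2.resize(np.hstack([a,b]),None,fx=1.8,fy=1.8,interpolation=2))
E
```

```text
t 11.4 p [0.4816 0.137  0.192 ] F [ 0.2  0.5 -1. ] w 0.0398 q [ 0.05  0.44  1.61  0.    1.27 -1.55]
```

View pics/c10.png

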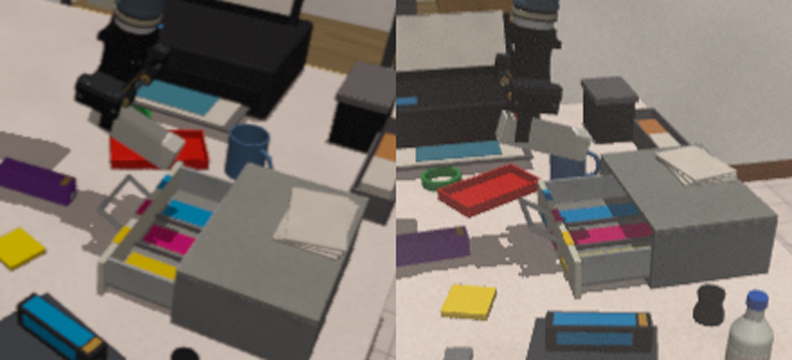

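View pics/wrist8.png

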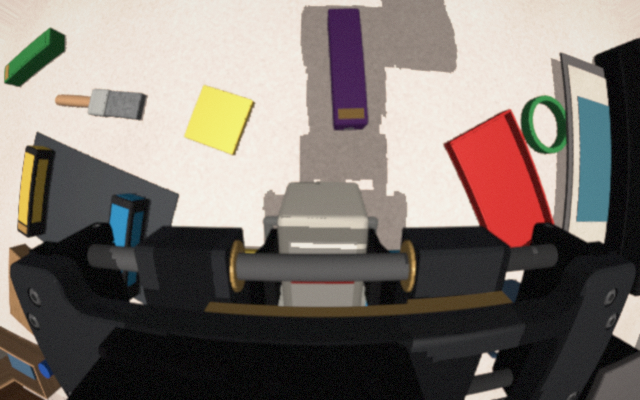

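```bash
python3 p.py "[((.4164,.3723,.16),31.3,-10),((.4164,.3723,.05),31.3,-10),((.4164,.3723,.035),31.3,-10)]" .0187; python3 - <<'E'
from fit import *
P,C=pts("8")
for i in range(2):
    W=P[i];hsv=cv2.cvtColor(C[i][None],cv2.COLOR_BGR2HSV)[0].astype(int)
    m=(W[:,0]>.33)&(W[:,0]<.6)&(W[:,1]>.27)&(W[:,1]<.52)&(W[:,2]<.035)&((hsv[:,0]<8)|(hsv[:,0]>172))&(hsv[:,1]>170)
    print(rect(W[m][:,:2]),m.sum())
E
```

```text
t 11.4 p [0.4816 0.137  0.192 ] F [ 0.2  0.5 -1. ] w 0.0398 q [ 0.05  0.44  1.61  0.    1.27 -1.55]
[3.48, 24.18, 9.16, -0.1, -19.3, -29.7] rows>= 6.3
[1.61, 24.18, 20.0, -0.1, -19.3, -29.7] rows>= 7.5
[1.36, 24.17, 21.48, -0.1, -19.3, -29.7] rows>= 7.8
(array([458.1, 394.5]), array([197.3, 125.1]), 30.5) 494
(array([457.7, 396.4]), array([200.1, 115.8]), 31.4) 419
```

Call:
drive_tool(
  targets=[0.4,3,0,0,-2.4,-3.7,0.8,6,0.5,0,-4.8,-7.4,1.3,9,1.5,0,-7.2,-11.1,1.8,12,3,0,-9.6,-14.8,2.3,15,4.5,0,-12,-18.5,2.7,18,6,0,-14.4,-22.2,3.1,21,7.5,0,-16.8,-26,3.5,24.2,9.2,0,-19.3,-29.7,3.5,24.2,9.2,0,-19.3,-29.7,2.8,24.2,13,0,-19.3,-29.7,2.1,24.2,17,0,-19.3,-29.7,2.1,24.2,17,0,-19.3,-29.7],
)

```text
time: 12.4
position: [0.4157, 0.3721, 0.0165]
tool_rot: [-0.269, 0.96, 0.02, 0.07]
ft_force: [-1.8, -1.0, -2.2]
grip_width: 0.0398
```

```bash
python3 - <<'E'
from rig import robot
from h import *
for n in ["scene","side","wrist"]: snap(robot,n,n+"9")
plan(robot,[((.4164,.3723,.035),31.3,-10)],.0532)
a=cv2.imread('pics/scene9.png')[90:290,240:460];b=cv2.imread('pics/side9.png')[70:270,200:420]
cv2.imwrite('pics/c11.png',cv2.resize(np.hstack([a,b]),None,fx=1.8,fy=1.8,interpolation=2))
E
```

```text
t 12.55 p [0.4236 0.3764 0.0268] F [-0.1 -0.1 -1.4] w 0.0394 q [ 0.53  0.65  1.85  0.01  0.48 -1.6 ]
[0.64, 0.02, 4.37, 0.1, -0.3, -0.0] rows>= 1.1
```

View pics/c11.png

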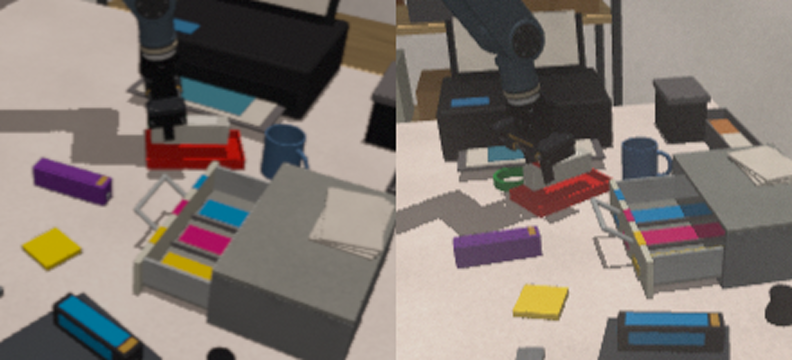

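View pics/wrist9.png

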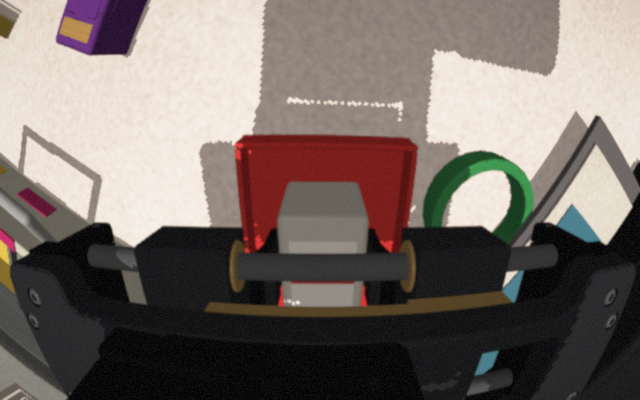

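Call:
drive_tool(
  targets=[0.1,0,1,0,0,0,0.3,0,2,0,0,0,0.5,0,3,0,0,0,0.6,0,3.8,0,0,0,0.6,0,4.3,0,0,0,0.6,0,4.3,0,0,0],
)

```text
time: 13.05
position: [0.4254, 0.3778, -0.0171]
tool_rot: [-0.269, 0.959, 0.023, 0.081]
ft_force: [-0.2, -0.8, -0.4]
grip_width: 0.0393
```

Call:
drive_tool(
  targets=[0,0,0,0,0,0,0,0,0,0,0,0,0,0,0,0,0,0,0,0,0,0,0,0],
  grip=-0.35,
)

```text
time: 13.38
position: [0.4258, 0.3781, -0.0161]
tool_rot: [-0.269, 0.959, 0.024, 0.082]
ft_force: [0.3, -0.5, 0.7]
grip_width: 0.0558
```

```bash
python3 - <<'E'
from rig import robot
from h import *
plan(robot,[((.47,.2,.25),0,0)],.0532)
E
```

```text
t 13.38 p [ 0.4258  0.3781 -0.0161] F [ 0.3 -0.5  0.7] w 0.0558 q [ 0.53  0.73  1.86  0.01  0.38 -1.6 ]
[1.77, -17.49, -21.93, 2.7, 9.6, 31.2] rows>= 6.7
```

Call:
drive_tool(
  targets=[0,0,-2,0,0,0,0,0,-4.5,0,0,0,0,0,-8,0,0,0,0,0,-12,0,0,0,0,-3,-15,0,0,4,0,-7,-17,0,0,10,1,-11,-19,0,2,16,1.8,-14,-21,2,6,22,1.8,-17,-22,2.7,9,28,1.8,-17.5,-22,2.7,9.6,31.2,1.8,-17.5,-22,2.7,9.6,31.2],
)

```text
time: 14.3
position: [0.4727, 0.198, 0.1986]
tool_rot: [0.002, 1.0, 0.0, 0.001]
ft_force: [0.3, 0.3, -0.5]
grip_width: 0.0589
```

```bash
python3 p.py "[((.505,-.136,.17),-13,-10)]" .0187; python3 - <<'E'
from rig import robot
from h import *
for n in ["scene","side"]: snap(robot,n,n+"10")
from fit import *
P,C=pts("10")
for i in range(2):
    W=P[i]
    def box(x0,x1,y0,y1,z0,z1):
        return (W[:,0]>x0)&(W[:,0]<x1)&(W[:,1]>y0)&(W[:,1]<y1)&(W[:,2]>z0)&(W[:,2]<z1)
    for k,b in dict(cy=(.46,.66,-.2,-.1),ye=(.38,.58,-.42,-.32)).items():
        m=box(*b,.043,.058); print(k,rect(W[m][:,:2]),np.median(W[m][:,2]),m.sum())
    m=box(.38,.56,.31,.47,.04,.07);print("spent",rect(W[m][:,:2]),np.percentile(W[m][:,2],[5,50,95]))
E
```

```text
t 14.3 p [0.4727 0.198  0.1986] F [ 0.3  0.3 -0.5] w 0.0589 q [ 0.18  0.36  1.7   0.    1.08 -1.39]
[-4.23, -33.6, 8.09, 1.2, -9.8, 12.7] rows>= 8.3
cy (array([ 558.5, -148.7]), array([ 44.3, 155.2]), 78.4) 0.04957103931993651 700
ye (array([ 478.4, -366.7]), array([ 40.7, 157.6]), 75.5) 0.04967737538360978 957
spent (array([455.8, 391.7]), array([154.6,  44.9]), 30.8) [0.04220239 0.04921722 0.05277277]
cy (array([ 558.6, -147.6]), array([ 42. , 154.6]), 77.2) 0.05073015715527997 660
ye (array([ 479., -365.]), array([ 42.6, 155.3]), 75.3) 0.05085091814895484 1252
spent (array([456.3, 395. ]), array([158. ,  46.9]), 31.2) [0.0412843  0.05018164 0.05298278]
```

View pics/scene10.png

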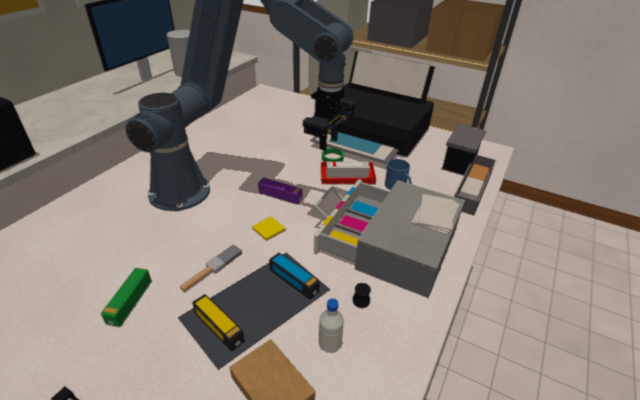

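Call:
drive_tool(
  targets=[-0.4,-4,0,0,-1,1.5,-0.9,-8,0.5,0.2,-2.4,3,-1.4,-12,1,0.4,-3.6,4.5,-1.9,-16,2,0.6,-5,6,-2.4,-20,3.5,0.8,-6,8,-3,-24,5,1,-7.5,9.5,-3.5,-28,6.5,1.1,-9,11,-4,-32,7.5,1.2,-9.8,12.7,-4.2,-33.6,8.1,1.2,-9.8,12.7,-4.2,-33.6,8.1,1.2,-9.8,12.7,-4.2,-33.6,8.1,1.2,-9.8,12.7],
)

```text
time: 15.32
position: [0.5102, -0.1354, 0.115]
tool_rot: [0.11, 0.99, -0.01, 0.083]
ft_force: [0.7, 0.3, -0.6]
grip_width: 0.0589
```

```bash
python3 - <<'E'
from rig import robot
from h import *
snap(robot,"wrist","wrist11")
plan(robot,[((.514,-.138,.032),-12.7,-10)],.0532)
E
```

```text
t 15.37 p [ 0.5103 -0.1344  0.1154] F [-0.3  0.2 -0.3] w 0.0588 q [-0.5   0.45  1.89  0.07  0.65 -1.91]
[0.91, -0.25, 13.61, -0.0, -0.4, 0.1] rows>= 3.3
```

View pics/wrist11.png

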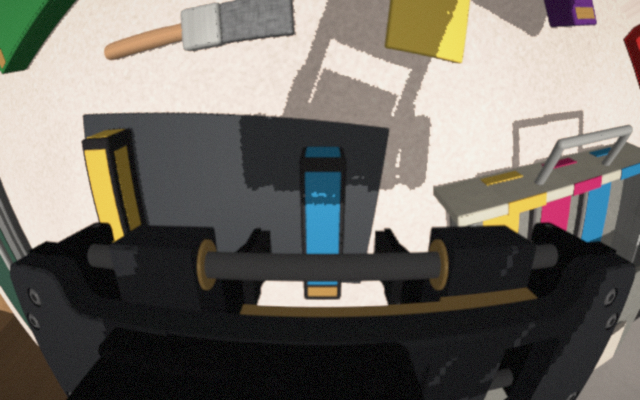

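Call:
drive_tool(
  targets=[0.2,0,2.5,0,0,0,0.4,-0.1,5,0,0,0,0.6,-0.1,7.5,0,0,0,0.8,-0.1,10,0,0,0,0.9,-0.1,12,0,0,0,0.9,-0.1,13,0,0,0,0.9,-0.1,13.4,0,0,0,0.9,-0.1,13.4,0,0,0],
)

```text
time: 16.03
position: [0.5247, -0.1391, -0.0177]
tool_rot: [0.109, 0.99, -0.01, 0.084]
ft_force: [0.3, -0.3, -0.5]
grip_width: 0.0589
```

Call:
drive_tool(
  targets=[0,0,0,0,0,0,0,0,0,0,0,0,0,0,0,0,0,0,0,0,0,0,0,0,0,0,0,0,0,0,0,0,0,0,0,0],
  grip=1,
  squeeze=55,
)

```text
time: 16.53
position: [0.5252, -0.1407, -0.0165]
tool_rot: [0.11, 0.99, -0.011, 0.085]
ft_force: [-1.4, 2.7, 5.3]
grip_width: 0.0395
```

```bash
python3 - <<'E'
from rig import robot
from h import *
snap(robot,"wrist","wrist12")
plan(robot,[((.514,-.138,.032),-12.7,-10)],.0532)
E
```

```text
t 16.58 p [ 0.5252 -0.1407 -0.0165] F [-0.9  3.1  6.1] w 0.0397 q [-0.5   0.72  1.93  0.13  0.33 -1.97]
[0.29, 0.02, 0.35, -0.1, -0.2, 0.0] rows>= 0.1
```

View pics/wrist12.png

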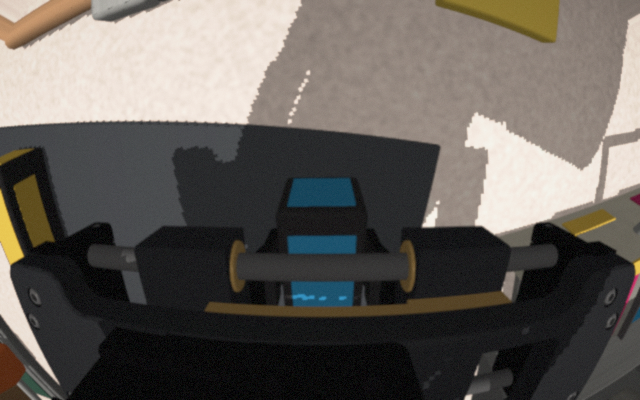

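```bash
cat > ins.py <<'E'
from rig import robot
from h import *
def ins(targets,ycab,u=-121,w=32,rel=10):
    """targets (xr,zr,th) mm/deg ; absolute"""
    gs=[]
    for x,z,th in targets:
        t=np.radians(th);gx=x+u*np.cos(t)+w*np.sin(t);gz=z-u*np.sin(t)+w*np.cos(t)
        gs.append((cab(-.120+gx/1e3,ycab,.022+gz/1e3),CAB,th-rel))
    plan(robot,gs,.0532)
E
python3 - <<'E'
from ins import *
plan(robot,[((.516,-.14,.2),-12.7,-10),((.516,-.14,.2),-12.7,10)],.0532)
ins([(43,150,20)],.088)
E
```

```text
t 16.58 p [ 0.5252 -0.1407 -0.0165] F [-0.9  3.1  6.1] w 0.0397 q [-0.5   0.72  1.93  0.13  0.33 -1.97]
[-2.81, -0.17, -16.17, -0.1, -0.2, 0.0] rows>= 3.9
[-0.99, -0.17, -16.48, -0.1, 19.8, -0.0] rows>= 4.0
t 16.58 p [ 0.5252 -0.1407 -0.0165] F [-0.9  3.1  6.1] w 0.0397 q [-0.5   0.72  1.93  0.13  0.33 -1.97]
[8.38, 34.2, -22.6, -0.1, 19.7, -14.6] rows>= 10.0
```

Call:
drive_tool(
  targets=[0,0,-2,0,0,0,-0.4,0,-5,0,2,0,-0.8,-0.1,-9,0,5,0,-1,-0.2,-13,0,9,0,-1,-0.2,-16.5,0,14,0,-0.5,-0.2,-18,0,19,0,1,3,-19,0,19.8,-1.5,2,7,-20,0,19.8,-3,3,11,-21,0,19.8,-5,4,15,-21.5,0,19.8,-7,5,19,-22,0,19.8,-8.5,6,23,-22.6,0,19.8,-10],
)

```text
time: 17.58
position: [0.4792, 0.1059, 0.1941]
tool_rot: [0.024, 0.996, 0.001, -0.089]
ft_force: [1.2, -0.2, -3.0]
grip_width: 0.0395
```

```bash
python3 - <<'E'
from ins import *
ins([(43,150,20),(43,52,20)],.088)
E
```

```text
t 17.58 p [0.4792 0.1059 0.1941] F [ 1.2 -0.2 -3. ] w 0.0395 q [-0.01  0.42  1.62  0.    1.27 -1.54]
[0.17, 11.41, 0.31, 0.7, -0.2, -4.5] rows>= 2.7
[-1.56, 11.43, 9.96, 0.7, -0.2, -4.5] rows>= 3.7
```

Call:
drive_tool(
  targets=[0.1,3.5,0.3,0.2,0,-1.5,0.2,7,0.3,0.4,0,-3,0.2,10,0.3,0.6,0,-4.5,0.2,11.4,0.3,0.7,0,-4.5,0.2,11.4,0.3,0.7,0,-4.5,0.2,11.4,0.3,0.7,0,-4.5],
)

```text
time: 18.08
position: [0.4827, 0.218, 0.191]
tool_rot: [-0.016, 0.996, -0.002, -0.089]
ft_force: [-0.2, -0.9, -2.2]
grip_width: 0.0395
```

```bash
python3 - <<'E'
from ins import *
ins([(43,150,20),(43,100,20),(43,52,20),(75,40,20),(105,28.5,20),(135,17,20),(164,6,20)],.088)
for n in ["scene","side","wrist"]: snap(robot,n,n+"13")
a=cv2.imread('pics/scene13.png')[90:290,260:480];b=cv2.imread('pics/side13.png')[70:270,240:460]
cv2.imwrite('pics/c13.png',cv2.resize(np.hstack([a,b]),None,fx=1.8,fy=1.8,interpolation=2))
E
```

```text
t 18.08 p [0.4827 0.218  0.191 ] F [-0.2 -0.9 -2.2] w 0.0395 q [ 0.2   0.48  1.53  0.03  1.31 -1.42]
[0.03, 0.2, -0.0, -0.1, -0.2, 0.1] rows>= 0.0
[-0.85, 0.21, 4.92, -0.1, -0.2, 0.1] rows>= 1.2
[-1.7, 0.22, 9.64, -0.1, -0.2, 0.1] rows>= 2.3
[-5.06, 0.21, 10.26, -0.1, -0.2, 0.1] rows>= 2.7
[-8.22, 0.21, 10.86, -0.1, -0.2, 0.1] rows>= 3.3
[-11.38, 0.21, 11.46, -0.1, -0.2, 0.1] rows>= 3.9
[-14.43, 0.21, 12.03, -0.1, -0.2, 0.1] rows>= 4.5
```

View pics/c13.png

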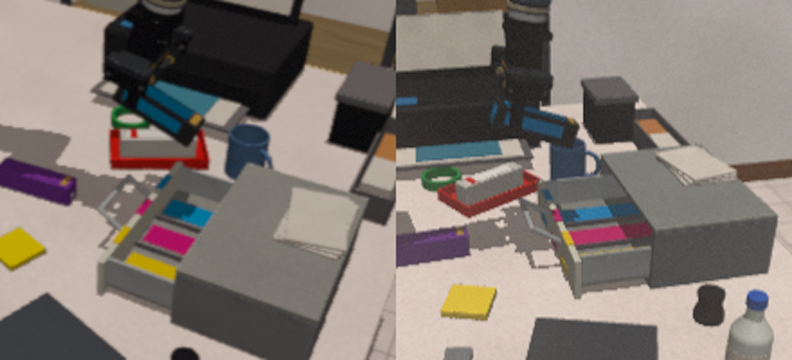

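View pics/wrist13.png

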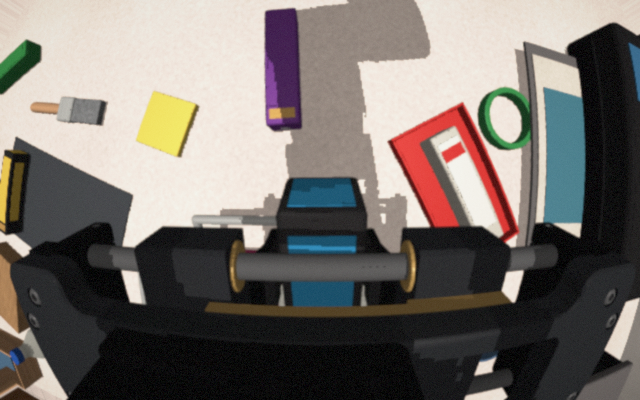

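```bash
cat > held.py <<'E'
from fit import *
import sys
P,C=pts(sys.argv[1])
y0=float(sys.argv[2])
for i in range(2):
    W=P[i];m=(W[:,0]>.38)&(W[:,0]<.7)&(abs(W[:,1]-y0)<.019)&(W[:,2]>.11)
    Q=W[m];
    # upper envelope for x ahead of gripper
    xs=np.arange(.50,.66,.01)
    e=[(x,np.percentile(Q[abs(Q[:,0]-x)<.006][:,2],90),np.percentile(Q[abs(Q[:,0]-x)<.006][:,2],5)) for x in xs if (abs(Q[:,0]-x)<.006).sum()>6]
    e=np.array(e);print(e.round(3).tolist())
E
python3 held.py 13 .2195
```

```text
[[0.5, 0.457, 0.242], [0.51, 0.379, 0.214], [0.52, 0.557, 0.211], [0.53, 0.56, 0.241], [0.54, 0.564, 0.215], [0.55, 0.563, 0.224], [0.56, 0.558, 0.214], [0.57, 0.553, 0.199], [0.58, 0.54, 0.184], [0.59, 0.223, 0.18], [0.6, 0.22, 0.182], [0.61, 0.217, 0.203]]
[[0.5, 0.491, 0.304], [0.51, 0.497, 0.209], [0.52, 0.251, 0.205], [0.53, 0.247, 0.204], [0.54, 0.243, 0.198], [0.55, 0.404, 0.195], [0.56, 0.452, 0.194], [0.57, 0.233, 0.187], [0.58, 0.228, 0.183], [0.59, 0.224, 0.179], [0.6, 0.221, 0.187], [0.61, 0.217, 0.202]]
```

Call:
drive_tool(
  targets=[-0.4,0.2,2.4,0,0,0,-0.8,0.2,4.9,0,0,0,-1.3,0.2,7.5,0,0,0,-1.7,0.2,9.6,0,0,0,-3.4,0.2,9.9,0,0,0,-5.1,0.2,10.2,0,0,0,-6.7,0.2,10.5,0,0,0,-8.2,0.2,10.8,0,0,0,-9.8,0.2,11.1,0,0,0,-11.4,0.2,11.4,0,0,0,-13,0.2,11.7,0,0,0,-13,0.2,11.7,0,0,0],
)

```text
time: 19.23
position: [0.5945, 0.2215, 0.0523]
tool_rot: [-0.014, 0.996, -0.001, -0.087]
ft_force: [1.1, -0.1, -2.3]
grip_width: 0.0397
```

```bash
python3 - <<'E'
from ins import *
ins([(164,5,20),(166,4,15),(168,3,10),(168,2,5),(168,1,0)],.088)
for n in ["scene","side","wrist"]: snap(robot,n,n+"14")
a=cv2.imread('pics/scene14.png')[90:290,260:480];b=cv2.imread('pics/side14.png')[70:270,240:460]
cv2.imwrite('pics/c14.png',cv2.resize(np.hstack([a,b]),None,fx=1.8,fy=1.8,interpolation=2))
E
```

```text
t 19.23 p [0.5945 0.2215 0.0523] F [ 1.1 -0.1 -2.3] w 0.0397 q [ 0.17  0.78  1.36  0.03  1.18 -1.44]
[-0.98, 0.21, 0.47, 0.0, 0.1, -0.2] rows>= 0.3
[-1.24, 0.21, 1.52, 0.0, -4.9, -0.2] rows>= 0.7
[-1.59, 0.21, 2.57, 0.0, -9.9, -0.2] rows>= 1.4
[-1.83, 0.21, 3.63, -0.0, -14.9, -0.2] rows>= 2.1
[-2.15, 0.21, 4.67, -0.0, -19.9, -0.2] rows>= 2.8
```

View pics/c14.png

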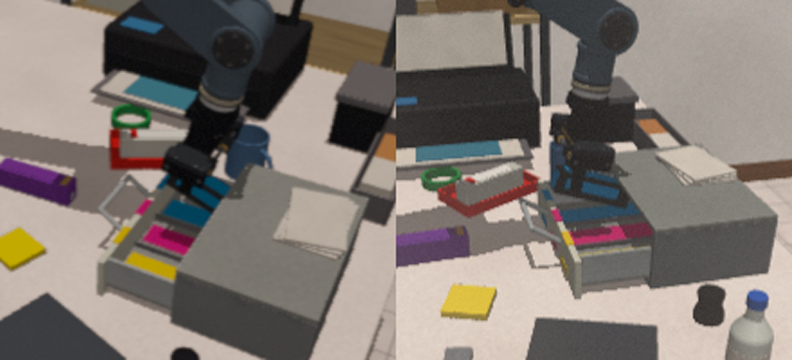

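View pics/wrist14.png

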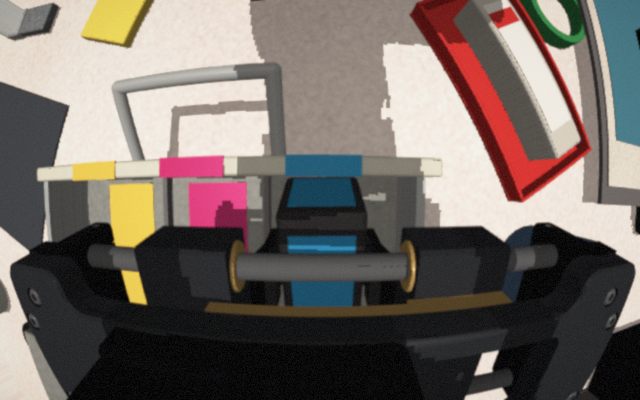

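Call:
drive_tool(
  targets=[-0.5,0.1,0.2,0,0,0,-1,0.2,0.5,0,0,0,-1.1,0.2,1,0,-2.5,0,-1.25,0.2,1.5,0,-5,0,-1.4,0.2,2,0,-7.5,0,-1.6,0.2,2.6,0,-10,0,-1.7,0.2,3.1,0,-12.5,0,-1.85,0.2,3.6,0,-15,0,-2,0.2,4.1,0,-17.5,0,-2.15,0.2,4.6,0,-20,0,-2.15,0.2,4.6,0,-20,0],
)

```text
time: 20.3
position: [0.6008, 0.2261, 0.0033]
tool_rot: [-0.016, 0.996, 0.001, 0.084]
ft_force: [-0.0, -0.1, -3.1]
grip_width: 0.0395
```

```bash
python3 - <<'E'
from ins import *
ins([(168,0,0)],.088)
for n in ["scene","side","wrist"]: snap(robot,n,n+"15")
a=cv2.imread('pics/scene15.png')[90:290,260:480];b=cv2.imread('pics/side15.png')[70:270,240:460]
cv2.imwrite('pics/c15.png',cv2.resize(np.hstack([a,b]),None,fx=1.8,fy=1.8,interpolation=2))
E
```

```text
t 20.3 p [0.6008 0.2261 0.0033] F [-0.  -0.1 -3.1] w 0.0395 q [ 0.2   0.75  1.66 -0.05  0.57 -1.36]
[-0.62, -0.24, 0.28, -0.0, -0.3, 0.1] rows>= 0.2
```

View pics/c15.png

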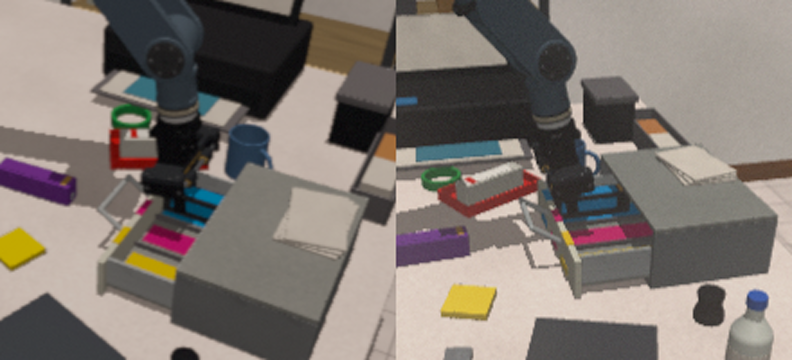

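View pics/wrist15.png

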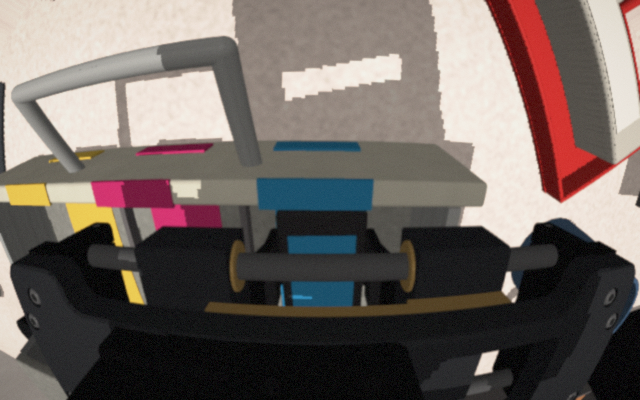

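Call:
drive_tool(
  targets=[-0.3,0,0.1,0,0,0,-0.5,0,0.3,0,0,0,-0.5,0,0.35,0,0,0,-0.5,0,0.35,0,0,0],
)

```text
time: 20.78
position: [0.6099, 0.2262, 0.0018]
tool_rot: [-0.015, 0.996, 0.001, 0.086]
ft_force: [0.6, 0.1, -3.1]
grip_width: 0.0396
```

Call:
drive_tool(
  targets=[0,0,0,0,0,0,0,0,0,0,0,0,0,0,0,0,0,0,0,0,0,0,0,0],
  grip=-0.3,
)

```text
time: 21.12
position: [0.6099, 0.2264, 0.0025]
tool_rot: [-0.016, 0.996, 0.001, 0.087]
ft_force: [-0.3, -0.1, -0.3]
grip_width: 0.0546
```

Call:
drive_tool(
  targets=[0,0,-1,0,0,0,0,0,-3,0,0,0,0,0,-6,0,0,0,0,0,-9,0,0,0,0,0,-12,0,0,0,0,-2,-15,0,0,0,0,-5,-17,0,0,0,0,-8,-18,0,0,0,0,-8,-18,0,0,0],
)

```text
time: 21.87
position: [0.5828, 0.1415, 0.1836]
tool_rot: [-0.014, 0.996, 0.0, 0.09]
ft_force: [-1.0, 0.6, -0.8]
grip_width: 0.0562
```

```bash
python3 - <<'E'
from ins import *
for n in ["scene","side","wrist"]: snap(robot,n,n+"16")
from fit import *
P,C=pts("16")
for i in range(2):
    W=P[i]
    def box(x0,x1,y0,y1,z0,z1):
        return (W[:,0]>x0)&(W[:,0]<x1)&(W[:,1]>y0)&(W[:,1]<y1)&(W[:,2]>z0)&(W[:,2]<z1)
    m=box(.38,.58,-.45,-.30,.043,.058); print("ye",rect(W[m][:,:2]),np.median(W[m][:,2]),m.sum())
    m=box(.563,.665,.17,.265,.055,.08);Q=W[m]; print("cy",rect(Q[:,:2]),np.percentile(Q,[3,50,97],axis=0).round(3).tolist())
a=cv2.imread('pics/scene16.png')[90:290,260:480];b=cv2.imread('pics/side16.png')[70:270,240:460]
cv2.imwrite('pics/c16.png',cv2.resize(np.hstack([a,b]),None,fx=1.8,fy=1.8,interpolation=2))
plan(robot,[((.435,-.352,.19),-14.7,-10)],.0532)
E
```

```text
ye (array([ 479.2, -366.6]), array([ 41.5, 155.9]), 74.9) 0.04973672719937114 954
cy (array([611.3, 220.4]), array([92.3, 46.1]), 0.3) [[0.569, 0.202, 0.056], [0.612, 0.214, 0.067], [0.655, 0.242, 0.071]]
ye (array([ 479.1, -365.3]), array([ 42.6, 155.3]), 75.5) 0.050721807528239855 1261
cy (array([616. , 224.3]), array([100.6,  45.4]), 5.0) [[0.567, 0.203, 0.056], [0.614, 0.213, 0.068], [0.662, 0.241, 0.071]]
t 22.02 p [0.5808 0.1453 0.1798] F [-0.2  0.6 -0.6] w 0.0567 q [ 0.06  0.43  1.66 -0.01  0.88 -1.54]
[15.69, -49.53, 1.52, 2.9, -0.1, 16.2] rows>= 12.5
```

View pics/c16.png

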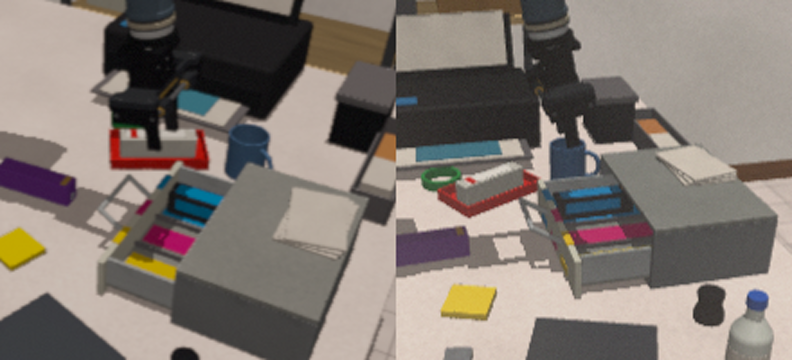

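View pics/wrist16.png

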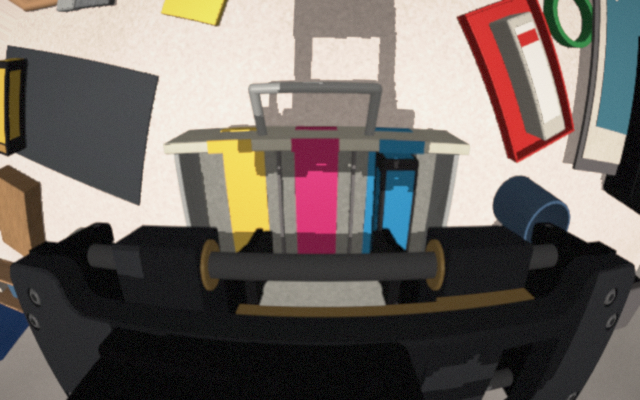

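Call:
drive_tool(
  targets=[1.3,-4,0,0.2,0,1.3,2.6,-8,0,0.5,0,2.7,3.9,-12,0,0.7,0,4,5.2,-16,0,1,0,5.3,6.5,-20,0,1.2,0,6.6,7.8,-24,0.3,1.5,0,8,9,-28,0.5,1.7,0,9.3,10.3,-32,0.7,2,0,10.6,11.5,-36,1,2.2,0,12,12.8,-40,1.2,2.4,0,13.3,14,-44,1.4,2.6,0,14.7,15.2,-48,1.5,2.8,0,15.8],
)

```text
time: 23.02
position: [0.4495, -0.3356, 0.1375]
tool_rot: [0.123, 0.989, -0.01, 0.085]
ft_force: [0.8, 0.9, -0.4]
grip_width: 0.0564
```

Call:
drive_tool(
  targets=[0.4,-1.5,0.5,0,0,0.4,0.4,-1.5,1,0,0,0.4,0.4,-1.5,1,0,0,0.4,0.4,-1.5,1,0,0,0.4],
)

```text
time: 23.35
position: [0.4441, -0.3469, 0.127]
tool_rot: [0.126, 0.988, -0.009, 0.084]
ft_force: [0.4, -0.2, 0.4]
grip_width: 0.0567
```

```bash
python3 - <<'E'
from rig import robot
from h import *
snap(robot,"wrist","wrist17")
plan(robot,[((.4355,-.3545,.034),-14.8,-10)],.0532)
E
```

```text
t 23.4 p [ 0.4444 -0.3469  0.1275] F [ 0.4 -0.   0.6] w 0.0566 q [-0.93  0.47  1.78  0.16  0.76 -2.35]
[2.23, -1.0, 14.42, 0.2, -0.2, 0.3] rows>= 3.5
```

View pics/wrist17.png

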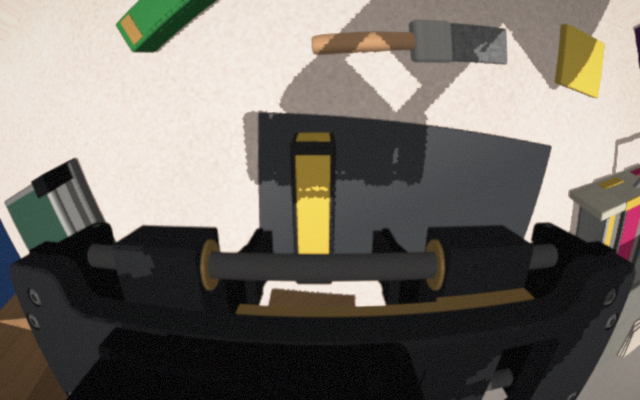

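Call:
drive_tool(
  targets=[0.5,-0.5,2,0,0,0,1,-1,4.5,0,0,0,1.5,-1,7,0,0,0,1.9,-1,9.5,0,0,0,2.1,-1,12,0,0,0,2.2,-1,13.5,0,0,0,2.2,-1,14.4,0,0,0,2.2,-1,14.4,0,0,0],
)

```text
time: 24.07
position: [0.4448, -0.3574, -0.019]
tool_rot: [0.126, 0.988, -0.009, 0.084]
ft_force: [0.1, 0.0, 0.3]
grip_width: 0.0569
```

Call:
drive_tool(
  targets=[0,0,0,0,0,0,0,0,0,0,0,0,0,0,0,0,0,0,0,0,0,0,0,0,0,0,0,0,0,0,0,0,0,0,0,0],
  grip=1,
  squeeze=55,
)

```text
time: 24.57
position: [0.445, -0.3597, -0.0163]
tool_rot: [0.127, 0.988, -0.011, 0.086]
ft_force: [0.1, 2.1, 5.8]
grip_width: 0.0397
```

```bash
python3 - <<'E'
from ins import *
snap(robot,"wrist","wrist18")
plan(robot,[((.436,-.355,.2),-14.8,-10),((.436,-.355,.2),-14.8,10)],.0532)
ins([(43,150,20)],-.086)
E
```

```text
t 24.62 p [ 0.4449 -0.3597 -0.0163] F [1.4 3.3 6.3] w 0.0396 q [-0.94  0.73  1.84  0.26  0.44 -2.48]
[-2.78, 0.22, -16.16, 0.0, -0.0, 0.2] rows>= 3.9
[-0.96, 0.23, -16.47, 0.0, 20.0, 0.2] rows>= 4.0
t 24.62 p [ 0.4449 -0.3597 -0.0163] F [1.4 3.3 6.3] w 0.0396 q [-0.94  0.73  1.84  0.26  0.44 -2.48]
[2.44, 40.34, -21.48, 0.0, 19.8, -16.5] rows>= 11.0
```

View pics/wrist18.png

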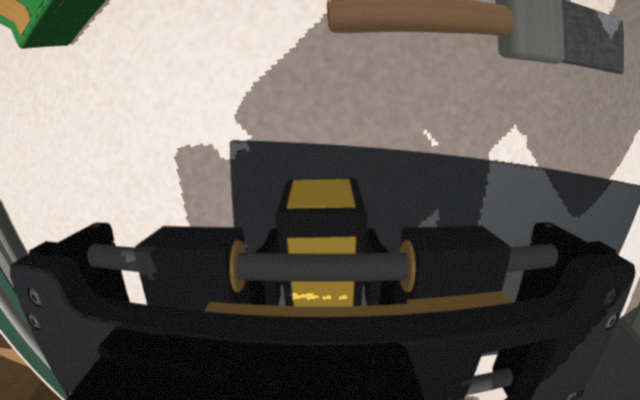

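Call:
drive_tool(
  targets=[0,0,-2,0,0,0,-0.4,0,-5,0,2,0,-0.8,0.1,-9,0,5,0,-1,0.2,-13,0,9,0,-1,0.2,-16.5,0,14,0,-0.8,0.2,-18,0,19,0,-0.5,3.5,-18.5,0,19.8,-1.5,-0.2,7.5,-19,0,19.8,-3,0.1,11.5,-19.5,0,19.8,-5,0.4,15.5,-20,0,19.8,-7,0.7,19.5,-20.3,0,19.8,-8.5,1,23.5,-20.6,0,19.8,-10],
)

```text
time: 25.62
position: [0.4598, -0.1192, 0.1839]
tool_rot: [0.04, 0.995, 0.004, -0.087]
ft_force: [0.5, 0.3, -2.4]
grip_width: 0.0397
```

```bash
python3 - <<'E'
from ins import *
ins([(43,150,20)],-.086)
E
```

```text
t 25.62 p [ 0.4598 -0.1192  0.1839] F [ 0.5  0.3 -2.4] w 0.0397 q [-0.44  0.42  1.67 -0.07  1.22 -1.91]
[-1.31, 16.7, -0.95, 1.1, 0.1, -6.4] rows>= 4.0
```

Call:
drive_tool(
  targets=[-0.3,4,-0.4,0.3,0,-1.6,-0.6,8,-0.9,0.6,0,-3.2,-0.9,12,-0.9,0.9,0,-5,-1.3,15.5,-0.9,1.1,0,-6.4,-1.3,16.7,-0.9,1.1,0,-6.4,-1.3,16.7,-0.9,1.1,0,-6.4,-1.3,16.7,-0.9,1.1,0,-6.4],
)

```text
time: 26.2
position: [0.4877, 0.0442, 0.1903]
tool_rot: [-0.017, 0.996, -0.002, -0.087]
ft_force: [-0.3, -0.8, -1.5]
grip_width: 0.0398
```

```bash
python3 - <<'E'
from ins import *
for n in ["scene","side","wrist"]: snap(robot,n,n+"19")
ins([(43,150,20),(43,100,20),(43,52,20),(75,40,20),(105,28.5,20),(135,17,20),(150,11,20)],-.086)
E
python3 held.py 19 .0455
```

```text
t 26.35 p [0.488  0.0428 0.1904] F [ 0.  -0.5 -2.4] w 0.0394 q [-0.12  0.43  1.63 -0.03  1.26 -1.71]
[0.02, 0.33, -0.06, 0.0, 0.0, -0.1] rows>= 0.1
[-0.85, 0.33, 4.86, 0.0, 0.0, -0.1] rows>= 1.2
[-1.68, 0.33, 9.59, 0.0, 0.0, -0.1] rows>= 2.3
[-5.04, 0.33, 10.22, 0.0, 0.0, -0.1] rows>= 2.7
[-8.19, 0.34, 10.83, 0.0, 0.0, -0.1] rows>= 3.3
[-11.35, 0.34, 11.44, 0.0, 0.0, -0.1] rows>= 3.9
[-12.93, 0.35, 11.77, 0.0, 0.0, -0.1] rows>= 4.2
[[0.5, 0.455, 0.209], [0.51, 0.377, 0.246], [0.52, 0.251, 0.244], [0.53, 0.347, 0.236], [0.54, 0.562, 0.227], [0.55, 0.563, 0.205], [0.56, 0.559, 0.212], [0.57, 0.555, 0.202], [0.58, 0.545, 0.19], [0.59, 0.524, 0.183], [0.6, 0.221, 0.18], [0.61, 0.218, 0.192]]
[[0.5, 0.473, 0.363], [0.51, 0.493, 0.212], [0.52, 0.25, 0.206], [0.53, 0.248, 0.202], [0.54, 0.244, 0.198], [0.55, 0.242, 0.194], [0.56, 0.441, 0.192], [0.57, 0.462, 0.189], [0.58, 0.229, 0.185], [0.59, 0.225, 0.181], [0.6, 0.221, 0.18], [0.61, 0.219, 0.195]]
```

View pics/wrist19.png

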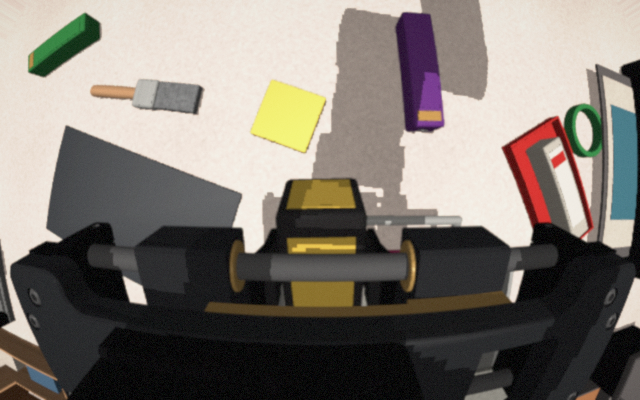

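View pics/side19.png

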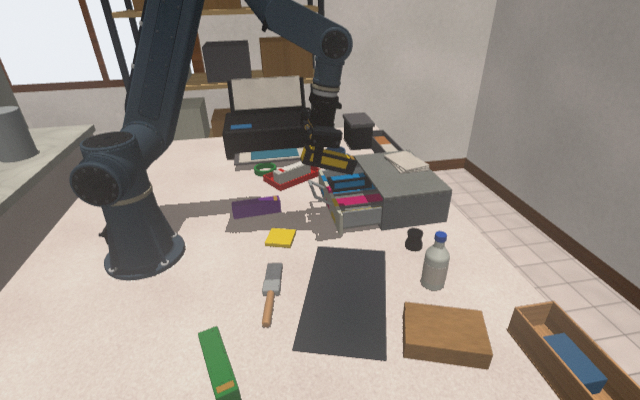

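Call:
drive_tool(
  targets=[-0.4,0.3,2.4,0,0,0,-0.8,0.6,4.9,0,0,0,-1.3,0.6,7.5,0,0,0,-1.7,0.6,9.6,0,0,0,-3.4,0.6,9.9,0,0,0,-5.1,0.6,10.2,0,0,0,-6.7,0.6,10.5,0,0,0,-8.2,0.6,10.8,0,0,0,-9.8,0.6,11.1,0,0,0,-11.4,0.6,11.4,0,0,0,-13,0.6,11.7,0,0,0,-13,0.6,11.7,0,0,0],
)

```text
time: 27.35
position: [0.5991, 0.0515, 0.0516]
tool_rot: [-0.014, 0.996, -0.001, -0.085]
ft_force: [0.8, -0.3, -1.6]
grip_width: 0.0398
```

```bash
python3 - <<'E'
from ins import *
for n in ["side","wrist"]: snap(robot,n,n+"20")
ins([(164,5,20),(166,4,15),(168,3,10),(168,2,5),(168,1,0)],-.083)
E
```

```text
t 27.45 p [0.5953 0.0523 0.0523] F [-1.6  0.5 -2.8] w 0.0398 q [-0.09  0.74  1.46 -0.02  1.12 -1.68]
[-1.42, 0.02, 0.38, 0.1, -0.0, -0.1] rows>= 0.4
[-1.69, 0.02, 1.44, 0.1, -5.0, -0.1] rows>= 0.7
[-2.04, 0.02, 2.48, 0.1, -10.0, -0.1] rows>= 1.4
[-2.28, 0.02, 3.55, 0.1, -15.0, -0.1] rows>= 2.1
[-2.6, 0.02, 4.59, 0.0, -20.0, -0.1] rows>= 2.8
```

View pics/wrist20.png

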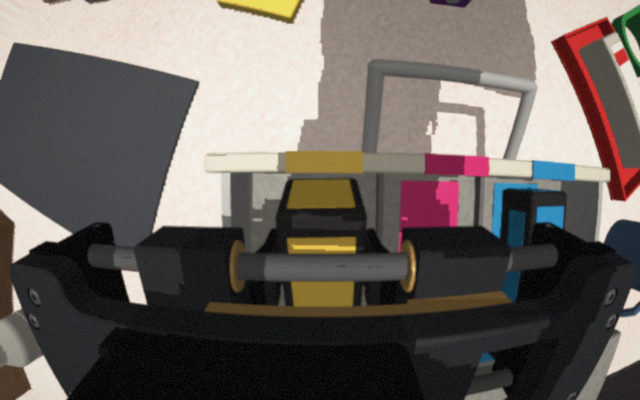

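Aligned with the yellow tag (columns 286–362). Continue the levelling.

Call:
drive_tool(
  targets=[-0.7,0,0.2,0,0,0,-1.4,0,0.4,0,0,0,-1.55,0,0.9,0,-2.5,0,-1.7,0,1.4,0,-5,0,-1.85,0,1.9,0,-7.5,0,-2.05,0,2.5,0,-10,0,-2.15,0,3,0,-12.5,0,-2.3,0,3.5,0,-15,0,-2.45,0,4,0,-17.5,0,-2.6,0,4.5,0,-20,0,-2.6,0,4.5,0,-20,0,-2.6,0,4.6,0,-20,0],
)

```text
time: 28.45
position: [0.6126, 0.0545, 0.0029]
tool_rot: [-0.016, 0.996, 0.002, 0.086]
ft_force: [1.4, 0.3, -1.8]
grip_width: 0.0397
```

```bash
python3 - <<'E'
from ins import *
for n in ["side","wrist"]: snap(robot,n,n+"21")
ins([(168,0,0)],-.083)
E
```

```text
t 28.55 p [0.6146 0.0543 0.0035] F [ 0.1 -0.3 -2.5] w 0.0394 q [-0.11  0.72  1.74  0.05  0.5  -1.75]
[0.2, -0.12, 0.15, 0.0, 0.1, -0.0] rows>= 0.1
```

View pics/wrist21.png

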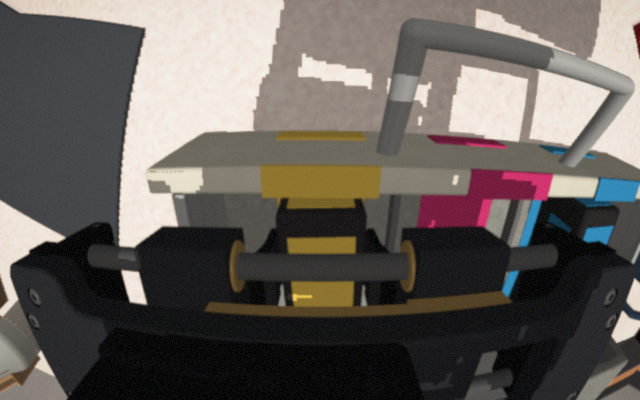

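Call:
drive_tool(
  targets=[0,0,0.2,0,0,0,0,0,0.2,0,0,0,0,0,0.2,0,0,0],
)

```text
time: 28.8
position: [0.6155, 0.0543, 0.0018]
tool_rot: [-0.016, 0.996, 0.002, 0.089]
ft_force: [1.1, -0.3, 0.4]
grip_width: 0.0393
```

Call:
drive_tool(
  targets=[0,0,0,0,0,0,0,0,0,0,0,0,0,0,0,0,0,0,0,0,0,0,0,0],
  grip=-0.3,
)

```text
time: 29.13
position: [0.6136, 0.0545, 0.001]
tool_rot: [-0.016, 0.996, 0.002, 0.087]
ft_force: [0.6, -0.2, -0.8]
grip_width: 0.0543
```

Call:
drive_tool(
  targets=[0,0,-1,0,0,0,0,0,-3,0,0,0,0,0,-6,0,0,0,0,0,-9,0,0,0,0,0,-12,0,0,0,0,2,-15,0,0,0,2,5,-17,0,4,0,4,8,-18,0,8,0,4,8,-18,0,10,0,4,8,-18,0,10,0],
)

```text
time: 29.97
position: [0.5417, 0.1335, 0.1732]
tool_rot: [-0.017, 1.0, 0.0, 0.002]
ft_force: [0.4, -0.5, -0.1]
grip_width: 0.0568
```

```bash
python3 - <<'E'
from ins import *
for n in ["scene","side","wrist"]: snap(robot,n,n+"22")
from fit import *
P,C=pts("22")
for i in range(2):
    W=P[i]
    def box(x0,x1,y0,y1,z0,z1):
        return (W[:,0]>x0)&(W[:,0]<x1)&(W[:,1]>y0)&(W[:,1]<y1)&(W[:,2]>z0)&(W[:,2]<z1)
    for k,y in(("cy",.2235),("ye",.0535)):
        m=box(.563,.665,y-.04,y+.04,.06,.08);Q=W[m]; print(k,rect(Q[:,:2]),np.percentile(Q,[3,50,97],axis=0).round(3).tolist())
    m=box(.38,.56,.31,.47,.04,.07);print("spent",rect(W[m][:,:2]),np.percentile(W[m][:,2],[5,50,95]))
a=cv2.imread('pics/scene22.png')[90:290,260:480];b=cv2.imread('pics/side22.png')[70:270,240:460]
cv2.imwrite('pics/c22.png',cv2.resize(np.hstack([a,b]),None,fx=1.8,fy=1.8,interpolation=2))
plan(robot,[])
E
```

```text
cy (array([611.3, 222.6]), array([43.5, 92.7]), 90.0) [[0.57, 0.202, 0.061], [0.613, 0.218, 0.067], [0.655, 0.241, 0.071]]
ye (array([628. ,  41.2]), array([68.7, 42.2]), 2.6) [[0.596, 0.022, 0.061], [0.628, 0.038, 0.068], [0.661, 0.06, 0.07]]
spent (array([456.8, 390.3]), array([154.2,  44.5]), 30.8) [0.04098624 0.04892698 0.05336892]
cy (array([614.6, 224.9]), array([98. , 47.7]), 5.0) [[0.567, 0.204, 0.061], [0.613, 0.216, 0.068], [0.661, 0.243, 0.071]]
ye (array([629.5,  43.9]), array([46.1, 69.5]), 89.6) [[0.595, 0.023, 0.061], [0.628, 0.038, 0.068], [0.663, 0.062, 0.071]]
spent (array([456.4, 394.2]), array([155.6,  44.4]), 32.3) [0.04198512 0.05036156 0.05312602]
t 30.12 p [0.54   0.1315 0.1712] F [-0.2 -0.6 -0.4] w 0.0565 q [ 0.04  0.45  1.63  0.    1.06 -1.56]
```

View pics/c22.png

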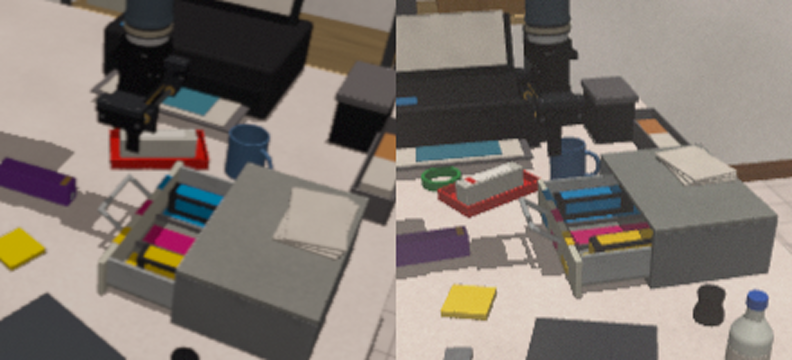

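View pics/wrist22.png

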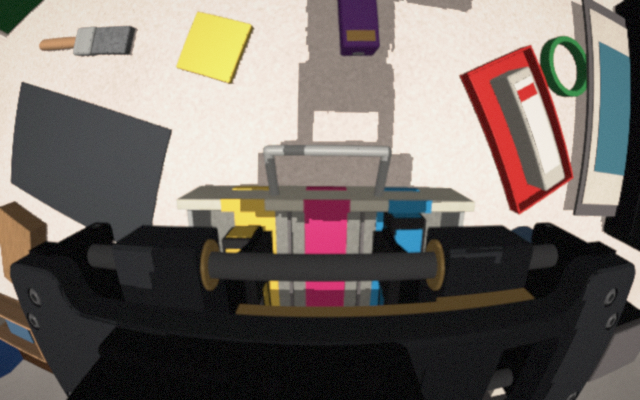

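```bash
python3 - <<'E'
from fit import *
P,C=pts("22")
for i in range(2):
    W=P[i]
    for k,y in(("cy",.2225),("ye",.042)):
        m=(W[:,0]>.598)&(W[:,0]<.66)&(abs(W[:,1]-y)<.016)&(W[:,2]>.06)&(W[:,2]<.08);Q=W[m]
        A=np.c_[Q[:,:2]-Q[:,:2].mean(0),np.ones(len(Q))];s=np.linalg.lstsq(A,Q[:,2],rcond=None)[0];print(k,s.round(4),len(Q))
E
python3 - <<'E'
import cv2
a=cv2.imread('pics/wrist22.png')[170:310,170:480];cv2.imwrite('pics/c23.png',cv2.resize(a,None,fx=2.5,fy=2.5,interpolation=2))
a=cv2.imread('pics/scene22.png')[170:260,310:420];cv2.imwrite('pics/c24.png',cv2.resize(a,None,fx=6,fy=6,interpolation=2))
E
```

```text
cy [-0.0066  0.0949  0.0676] 125
ye [0.0033 0.0148 0.068 ] 160
cy [-0.0045  0.1357  0.0676] 100
ye [0.0011 0.1338 0.0683] 130
```

View pics/c23.png

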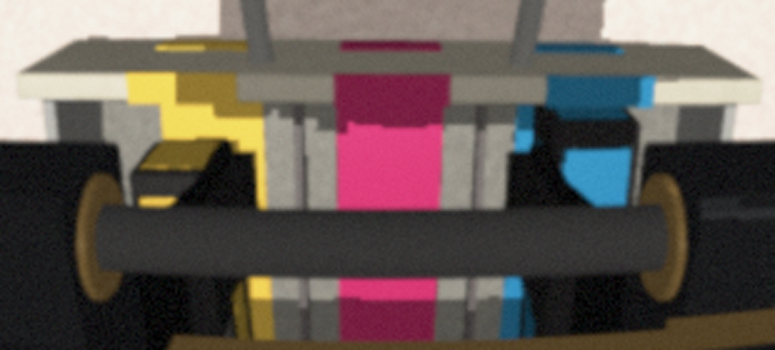

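View pics/c24.png

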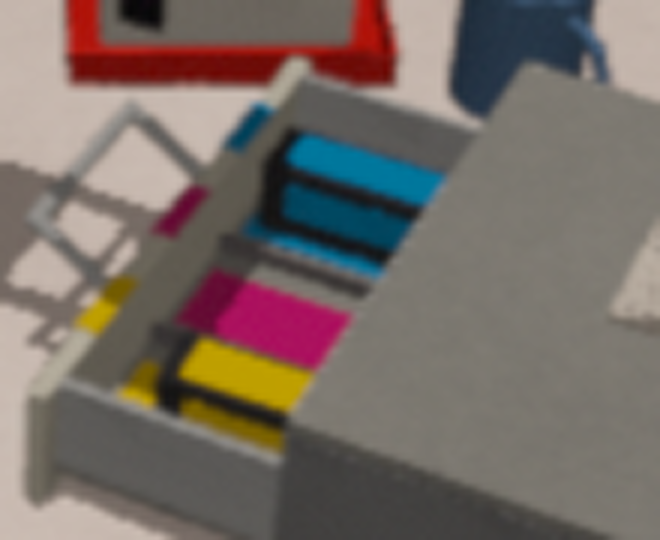

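```bash
python3 p.py "[((.45,.131,.2),CAB,0),((.45,.131,.07),CAB,0)]"
```

```text
t 30.12 p [0.54   0.1315 0.1712] F [-0.2 -0.6 -0.4] w 0.0565 q [ 0.04  0.45  1.63  0.    1.06 -1.56]
[9.0, 0.23, 0.57, 0.0, 0.0, -0.0] rows>= 2.2
[9.01, 0.22, 13.57, 0.0, 0.0, -0.0] rows>= 3.9
```

Call:
drive_tool(
  targets=[3.5,0.2,0.5,0,0,0,7,0.2,0.5,0,0,0,9,0.2,0.5,0,0,0,9,0.2,0.5,0,0,0,9,0.2,0.5,0,0,0,9,0.2,4,0,0,0,9,0.2,8,0,0,0,9,0.2,11.5,0,0,0,9,0.2,13.5,0,0,0,9,0.2,13.5,0,0,0,9,0.2,13.5,0,0,0],
  grip=1,
  squeeze=10,
)

```text
time: 31.03
position: [0.4512, 0.1308, 0.0353]
tool_rot: [-0.015, 1.0, 0.0, -0.0]
ft_force: [0.5, 0.6, 0.9]
grip_width: 0.0012
```

Call:
drive_tool(
  targets=[-1,0,0,0,0,0,-2,0,0,0,0,0,-3,0,0,0,0,0,-3.8,0,0,0,0,0,-4.6,0,0,0,0,0,-5.4,0,0,0,0,0,-6.2,0,0,0,0,0,-7,0,0,0,0,0,-7.8,0,0,0,0,0,-8.6,0,0,0,0,0,-9.4,0,0,0,0,0,-10.2,0,0,0,0,0],
)

```text
time: 32.03
position: [0.5532, 0.1345, 0.0363]
tool_rot: [-0.016, 1.0, 0.0, 0.0]
ft_force: [-2.5, -0.6, 1.1]
grip_width: 0.0007
```

Call:
drive_tool(
  targets=[-0.6,0,0,0,0,0,-1.2,0,0,0,0,0,-1.8,0,0,0,0,0,-2.2,0,0,0,0,0,-2.5,0,0,0,0,0,-2.5,0,0,0,0,0],
)

```text
time: 32.53
position: [0.579, 0.1355, 0.0364]
tool_rot: [-0.016, 1.0, 0.001, 0.002]
ft_force: [0.4, -0.2, 0.5]
grip_width: 0.0003
```

```bash
python3 - <<'E'
from rig import robot
from h import *
for n in ["scene","side"]: snap(robot,n,n+"25")
plan(robot,[])
a=cv2.imread('pics/scene25.png')[130:270,320:480];b=cv2.imread('pics/side25.png')[110:250,300:460]
cv2.imwrite('pics/c25.png',cv2.resize(np.hstack([a,b]),None,fx=2.5,fy=2.5,interpolation=2))
E
```

```text
t 32.63 p [0.5784 0.1356 0.0365] F [ 0.1 -0.3  0.3] w 0.0003 q [ 0.04  0.69  1.63  0.    0.82 -1.56]
```

View pics/c25.png

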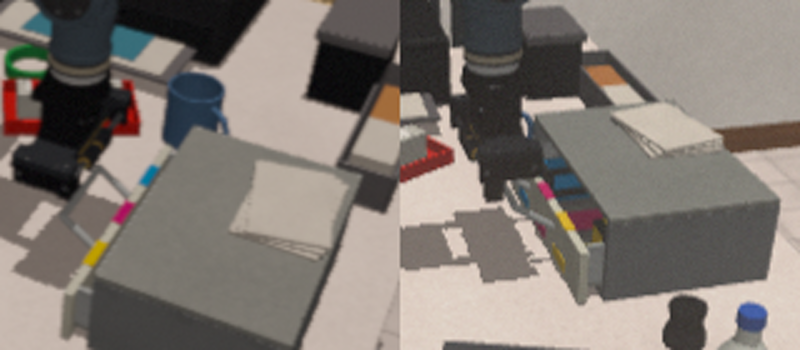

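Pushing well, roughly 20–25 mm still open; continue gently.

Call:
drive_tool(
  targets=[-0.4,0,0,0,0,0,-0.8,0,0,0,0,0,-1.2,0,0,0,0,0,-1.6,0,0,0,0,0,-1.6,0,0,0,0,0],
)

```text
time: 33.05
position: [0.5955, 0.1359, 0.0366]
tool_rot: [-0.016, 1.0, 0.001, 0.002]
ft_force: [0.4, -0.6, 0.6]
grip_width: 0.0007
```

Call:
drive_tool(
  targets=[-0.2,0,0,0,0,0,-0.4,0,0,0,0,0,-0.6,0,0,0,0,0,-0.6,0,0,0,0,0],
)

```text
time: 33.38
position: [0.6002, 0.136, 0.0365]
tool_rot: [-0.016, 1.0, 0.0, 0.001]
ft_force: [-0.6, -0.3, -0.2]
grip_width: 0.0002
```

Call:
drive_tool(
  targets=[-0.2,0,0,0,0,0,-0.4,0,0,0,0,0,-0.4,0,0,0,0,0],
)

```text
time: 33.63
position: [0.6005, 0.1361, 0.0362]
tool_rot: [-0.016, 1.0, 0.0, -0.003]
ft_force: [-5.8, -1.3, 5.2]
grip_width: 0.0001
```

```bash
python3 - <<'E'
from rig import robot
from h import *
for n in ["scene","side"]: snap(robot,n,n+"26")
plan(robot,[])
a=cv2.imread('pics/scene26.png')[130:270,320:480];b=cv2.imread('pics/side26.png')[110:250,300:460]
cv2.imwrite('pics/c26.png',cv2.resize(np.hstack([a,b]),None,fx=2.5,fy=2.5,interpolation=2))
from fit import *
for t in("0","26"):
  P,C=pts(t)
  for i in range(2):
    W=P[i]
    m=(W[:,0]>.62)&(W[:,0]<.685)&(W[:,1]>-.01)&(W[:,1]<.03)&(W[:,2]>.068)&(W[:,2]<.08);Q=W[m];print(t,"rim R",np.percentile(Q[:,0],[5,50,95]).round(4),len(Q))
    m=(W[:,0]>.62)&(W[:,0]<.685)&(W[:,1]>-.03)&(W[:,1]<.05)&(W[:,2]>.03)&(W[:,2]<.07);Q=W[m];print(t,"face R",np.percentile(Q[:,0],[5,50,95]).round(4),len(Q))
E
```

```text
t 33.73 p [0.6004 0.1361 0.0362] F [-7.4 -0.8  3.9] w 0.0005 q [ 0.04  0.71  1.57  0.    0.87 -1.56]
0 rim R [0.6606 0.6644 0.671 ] 32
0 face R [0.6621 0.6714 0.6835] 86
0 rim R [0.661  0.6667 0.6788] 40
0 face R [0.6601 0.6622 0.6834] 173
26 rim R [0.6696 0.6708 0.6731] 8
26 face R [0.6695 0.6772 0.6841] 57
26 rim R [0.6693 0.6738 0.6808] 35
26 face R [0.6689 0.6708 0.6831] 145
```

View pics/c26.png

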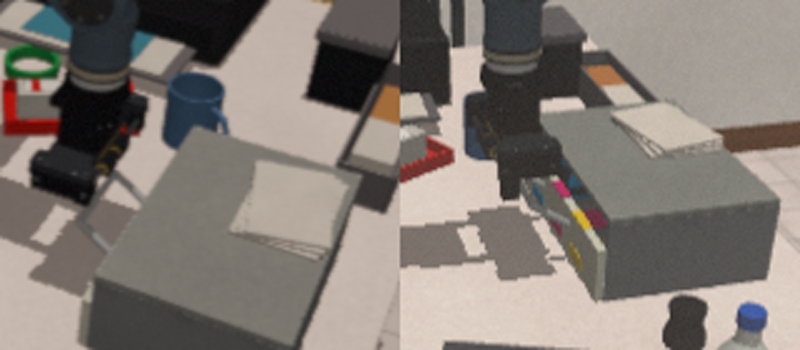

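Call:
drive_tool(
  targets=[1,0,0,0,0,0,3,0,0,0,0,0,6,0,0,0,0,0,8,0,-3,0,0,0,10,0,-7,0,0,0,10,0,-11,0,0,0,10,0,-15,0,0,0,10,0,-18,0,0,0,10,0,-18,0,0,0,10,0,-18,0,0,0,10,0,-18,0,0,0],
)

```text
time: 34.65
position: [0.5033, 0.1328, 0.2159]
tool_rot: [-0.016, 1.0, 0.0, 0.0]
ft_force: [0.1, 0.3, 0.1]
grip_width: 0.0005
```

```bash
python3 - <<'E'
from rig import robot
from h import *
for n in ["scene","side"]: snap(robot,n,n+"27")
plan(robot,[])
a=cv2.imread('pics/scene27.png')[130:270,320:480];b=cv2.imread('pics/side27.png')[110:250,300:460]
cv2.imwrite('pics/c27.png',cv2.resize(np.hstack([a,b]),None,fx=2.5,fy=2.5,interpolation=2))
from fit import *
P,C=pts("27")
for i in range(2):
    W=P[i]
    m=(W[:,0]>.62)&(W[:,0]<.685)&(W[:,1]>-.03)&(W[:,1]<.05)&(W[:,2]>.03)&(W[:,2]<.07);Q=W[m];print("face R",np.percentile(Q[:,0],[5,50,95]).round(4),len(Q))
    m=(W[:,0]>.54)&(W[:,0]<.64)&(W[:,1]>.02)&(W[:,1]<.26)&(W[:,2]>.08)&(W[:,2]<.1);print("handle",np.percentile(W[m][:,0],[5,50]))
    m=(W[:,0]>.38)&(W[:,0]<.56)&(W[:,1]>.31)&(W[:,1]<.47)&(W[:,2]>.04)&(W[:,2]<.07);print("spent",rect(W[m][:,:2]),np.median(W[m][:,2]))
E
```

```text
t 34.75 p [0.5023 0.1327 0.2146] F [ 0.  -0.  -0.4] w 0.0006 q [ 0.04  0.35  1.66  0.    1.13 -1.56]
face R [0.67   0.6771 0.6836] 54
handle [0.61157569 0.61765378]
spent (array([455.7, 392.1]), array([154.8,  45.8]), 32.2) 0.049124694844072725
face R [0.6687 0.6706 0.6835] 147
handle [0.61181311 0.61634476]
spent (array([457.3, 393.5]), array([156.9,  46.6]), 33.5) 0.05024901210190195
```

View pics/c27.png

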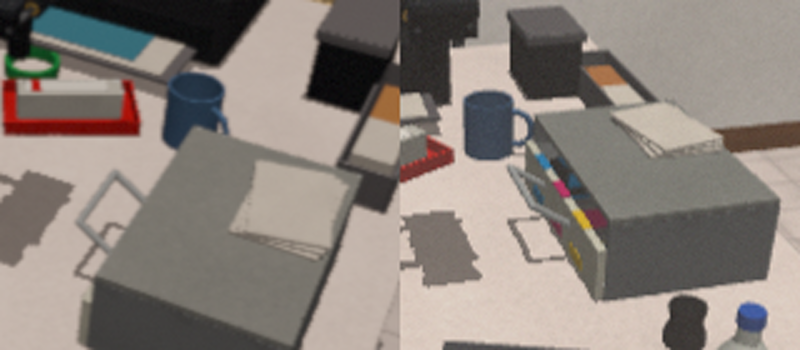

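View pics/scene27.png

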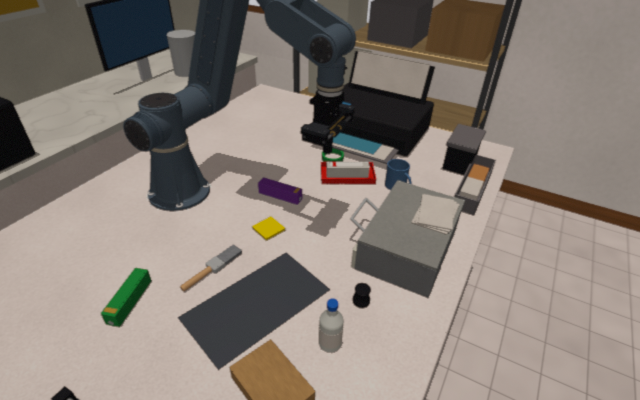

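```bash
python3 -c "
from rig import robot
robot.hand_in()
print(robot.get_obs()['time'])"
```

```text
the job is handed in; nothing more can be done
the job is handed in; nothing more can be done
```

The job is handed in with the drawer shut: the spent cartridge is in the red tray, and cyan and yellow are in their own lanes. There was no magenta cartridge on the mat. It took about 35 s of the 210 s, and no verdict was reported.

- **Drawer opening:** I pulled it by the handle to its stop. The handle travelled about 118 mm, and the force rose to about 12 N there.
- **Spent cartridge:** It was in the magenta lane. I tilted it out and laid it in the tray. The last depth fit puts it flat, its centre within a few mm of the tray's.
- **Cyan and yellow:** I put both in rear end down and levelled them on the lane floor. Before closing, both read level, with their tops 68 mm above the desk.
- **Drawer closing:** I pushed it until it stopped, at about 7 N, then backed the arm clear. The drawer front ended about 8 mm further in than at the start, so it had begun slightly ajar.

Three things did not agree or were not checked:

- **Fingertips:** They end about 34 mm short of the reported TCP. My first pull passed over the handle because of this, and I corrected for it afterwards.
- **Yellow:** After release it read about 25 mm further back and 12 mm further right than where I had set it. This was either the announced knock or a shift as the fingers opened. It was still level and within the limits for its lane, so I left it.
- **After closing:** I did not measure the cartridges again once the drawer was shut. I only judged by eye that the other things on the desk had not moved.

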